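# Sort the analyser bench: vials, jar and cover plate

## Robot

A 6-joint arm with a two-finger parallel gripper is mounted at the origin on the work surface. World frame = base frame: x ahead of the robot, y to its left, z up, the work surface at z = 0. Lengths are in m, angles in rad, forces in N, time in s.
With the tool pointing down it reaches from about 0.35 to 0.775 m from the base axis. Payload 7.3 kg.
Tool frame: the origin (TCP) lies at the very end of the fingers, on their centre line; the grasp point (between the pads) lies 19 mm behind it; x points along the fingers, y is the direction in which the jaws open and shut, and the axes are right-handed (so a half turn about x gives the same grasp; the last joint's range is limited). The gripper opens to 92 mm and grips with 3 to 60 N. Pads are 19 mm wide; open, the fingers measure 130 mm over their backs; the gripper's body (75 mm by 190 mm) begins 47 mm behind the grasp point.
Start: joints at [-1.323, 0.342, 1.524, -0, 1.275, -0.146], TCP at [0.201, -0.485, 0.227] pointing down, gripper open.
Joint ranges: [-2.53, 2.53], [-0.77, 2.02], [0.04, 2.7], [-1, 4.14], [0.28, 2.66], [-3.11, 3.11]. Speed limits (rad/s): [2.57, 2.57, 3.14, 3.14, 3.14, 3.14].

## Interface

Orientations are given as [roll, pitch, yaw] about the fixed x, y, z axes, in that order (R = Rz(yaw) Ry(pitch) Rx(roll)).
In Python, from cell import robot gives the robot as it stands.
- The arm moves only by the tool play_rows, never from a script. Its argument "moves" is a list that holds one entry, the list of rows, each a list of 5 numbers: the shift along the tool's x, y, z in m, then the turn about the tool's x in degrees, then the opening, from -1 (shut) to 1 (fully open), so that 0 is half open. A call has exactly 10 rows; each row shifts and turns the pose as measured when the row begins, along the tool's axes as they then stand; what a row does not reach is not made up. A row lasts 1/10 s, in which the tool goes at most 50 mm and 8.59 degrees, less where a joint would pass 70% of its speed; a pose out of reach is approached as far as the arm can. A call with a gripper value outside its range is refused whole. The fingers move at their own pace and stop on an object; "grip_force" is the grip in N (left out, the last holds). Time passes only in rows, so rows that do not move let the fingers close, or fill a call up. It gives the time, the measured TCP pose, the force and the opening at its end, in the units of the state.
- robot.observe(): the state, without advancing time (a new reading comes with each control period).
- robot.read_camera(name): name is "scene" or "top"; returns the picture (480x640x3 uint8, red, green, blue); there is no depth.
- robot.get_calibration(name): a dict with "mtx" (3x3 intrinsics, pixels), "view" (4x4, takes a point from world to camera coordinates). Camera axes: x right, y up, looking along -z (the intrinsics and any distortion apply to the point x, -y, -z); pixel columns grow to the right and rows downward; lengths in m; the calibration is good to about 2 mm. A picture is of the moment at which its call begins. get_calibration takes no time and is no camera call.
- robot.hand_in(): hands the job in, once; it reports no verdict.
Trained networks look in the newest picture that a camera, given by its name, has taken for a name from the list of things; names that differ only in an ending like _2 or _b are one class to them, and where a whole thing is asked for, a point or a joint stands for the part that bears it (a point fixed in the world has none). Each returns a list of dicts, best first, with "score" (0 to 1); they miss things now and then, are a little off and sometimes report something else, mostly with a low value. They report only what shows in the picture. A call takes as long as a camera call. They do not tell look-alikes from the thing itself.
- robot.spot_in(camera, label): "point" ([column, row] in pixels, amid what is visible of it).
The state is a dict: "time": time; "qpos": joint angles; "qvel": joint speeds; "joint_efforts": joint torques, N m; "tool_pos": TCP position; "tool_rot": TCP orientation; "contact_force": force on the tool from outside, world axes, zero at the start; "torque": the same for the moment, N m; "opening": finger opening in m.
Only numpy, scipy, OpenCV 4.12 (cv2) and the standard library are available. Lean on these libraries where they do the work, as an engineer would, in place of code of your own. Each camera call takes 0.05 s, during which the arm holds its last target.

## Task

Clear up the analyser bench: stand the two tall vials upright in the deep two-bay aluminium holder (one in each bay), stand the squat jar upright in the low square holder, and lay the steel cover plate flat in the long shallow tray. The plate lies half under the full vial rack: draw it out level and leave the rack standing where it is. Set the glass down gently, do not drop it.

Things in the scene. Friction and masses are not known exactly. Their poses are not given: they have to be found in the camera images.
- vial_a_mid (a point): Tall amber glass vial with white cap (grey dot), standing upright, diameter 28 mm, 95 mm tall including the 20 mm cap (27 mm wide). The point is its centre, half-way up (47.5 mm above its foot); z up along the vial. One of two alike; either goes in either bay of the deep holder. Hold it by its upper half so that the fingers stay above the holder's walls.
- vial_b_mid (a point): The other tall amber vial, the same as vial_a in every way.
- jar_mid (a point): Squat amber glass jar with a white cap, standing upright, diameter 40 mm, 58 mm tall including the 16 mm cap (39 mm wide). The point is its centre, half-way up (29 mm above its foot); z is up. Handle it by its upper half.
- plate_mid (a point): Flat steel plate lying on the bench, 130 (x) x 46 (y) x 6 mm, 110 g. Point: its centre, 3 mm above its underside; z up. Its grip tab, 26 (x) x 10 (y) mm, stands on it, centred at x = -43 mm, top 32 mm above the underside. Its -x end points towards the robot; 55 to 65 mm of its +x end lie under the rack. Drawn 70 mm along -x (3 to 15 N) it is free. Either way round will do in the tray.
- rack: Full vial rack, aluminium block 100 (x) x 130 (y) x 50 mm with twelve white vial caps standing 12 mm above it, 0.8 kg, loose. It rests on the plate and on two fixed dark rails 6 mm high, one under each side along x, whose 14 mm lips stop it from sliding to -x. Origin: centre of its underside, 6 mm above the bench; z up. It must stay where it stands.
- deep_holder: Aluminium holder with two deep open bays side by side along its y, fixed to the bench. Outside 54 (x) x 104 (y) x 45 mm high, walls, divider and floor 4 mm; each bay is 46 x 46 mm inside, with its centre at y = +25 or -25 mm. Origin: centre of its underside, on the bench; z up. For the two tall vials.
- low_holder: Low square grey plastic holder, open on top, fixed to the bench. Outside 66 x 66 x 20 mm high, walls and floor 4 mm, inside 58 x 58 mm. Origin: centre of its underside, on the bench; z up. For the squat jar.
- plate_tray: Long shallow white plastic tray, open on top, fixed to the bench. Outside 170 (x) x 86 (y) x 14 mm high, walls and floor 4 mm, inside 162 x 78 mm. Origin: centre of its underside, on the bench; z up. For the plate.
Things that resemble listed ones, but are neither listed nor needed, are in the scene too. What is shaped like the part that bears vial_b_mid but blue is not meant.

How it is judged:
By the outcome, as a careful person would: the job done as asked, in the order asked, and still so for the second after the job is handed in, with the robot touching nothing.
It also fails if it takes over 109 s, if anything falls off the work surface, if the arm or the gripper's body presses on something with over 40 N, if the wrist force passes 120 N, or if a joint passes its speed limit or range.

## Working session

There is one attempt and no reset: what is moved stays moved. The work goes in short steps, Python scripts to look and compute and a tool call to move; the robot and the scene stay as the last step left them, time stands still between calls to the robot, and variables do not carry over. Pictures are saved under pics/ and viewed, and the job is handed in when it is done.

Besides the shell and the picture viewer there is one more tool, called after ">>>" as a command line: name --argument value ..., lists and objects as JSON in quotes. play_rows: Moves the arm, as the interface text tells. Its arguments: {"type":"object","properties":{"moves":{"type":"array"},"grip_force":{"type":"number"}},"required":["moves"]}

```bash
ls; mkdir -p pics
python3 - <<'E'
from cell import robot
import cv2,numpy as np
for n in("scene","top"):
    im=robot.read_camera(n); cv2.imwrite(f"pics/{n}0.png",im[:,:,::-1])
    c=robot.get_calibration(n); print(n,c)
    for l in("vial_a_mid","jar_mid","plate_mid","rack","deep_holder","low_holder","plate_tray"):
        print(l,[(np.round(d["point"]).tolist(),round(d["score"],2)) for d in robot.spot_in(n,l)])
print(robot.observe())
E
```

```text
pics
scene {'mtx': array([[460.07189822,   0.        , 322.50333988],
       [  0.        , 460.07189822, 233.62991821],
       [  0.        ,   0.        ,   1.        ]]), 'view': array([[-0.08124046,  0.99656153,  0.0162823 ,  0.04617651],
       [-0.81553139, -0.07585646,  0.57371975,  0.40023668],
       [ 0.57298215,  0.03333053,  0.81888982, -1.3284516 ],
       [ 0.        ,  0.        ,  0.        ,  1.        ]])}
vial_a_mid [([245.0, 202.0], 0.75), ([185.0, 189.0], 0.69)]
jar_mid [([475.0, 201.0], 0.97)]
plate_mid [([308.0, 260.0], 0.67)]
rack [([308.0, 298.0], 0.89), ([476.0, 290.0], 0.29), ([177.0, 252.0], 0.27)]
deep_holder [([176.0, 250.0], 0.56)]
low_holder [([186.0, 187.0], 0.78)]
plate_tray [([474.0, 289.0], 0.61)]
top {'mtx': array([[510.73497052,   0.        , 317.58265013],
       [  0.        , 510.73497052, 242.18230022],
       [  0.        ,   0.        ,   1.        ]]), 'view': array([[-0.0053886 , -0.99990525, -0.01266727,  0.00829032],
       [ 0.99640036, -0.00644054,  0.08452719, -0.53546217],
       [-0.08460077, -0.01216619,  0.99634065, -1.03940353],
[... 280 characters left out ...]
14.0], 0.91)]
plate_tray [([168.0, 211.0], 0.9)]
{'time': 0.8, 'qpos': array([-1.32299887e+00,  3.41983235e-01,  1.52407337e+00,  8.12909908e-06,
        1.27537654e+00, -1.45990310e-01]), 'qvel': array([ 0.00015809,  0.00129897, -0.00099638,  0.00067235, -0.00082863,
        0.00105134]), 'joint_efforts': array([ 9.58266210e-04, -4.31089246e+01, -2.44468707e+01,  7.18315970e-02,
        4.79815796e-02,  6.51697682e-07]), 'tool_pos': array([ 0.20147399, -0.48484459,  0.22675853]), 'tool_rot': array([ 1.47352418,  1.57063662, -1.27428307]), 'contact_force': array([ 0.38050612, -0.46032762, -0.4693402 ]), 'torque': array([-0.02314555,  0.01353361, -0.03624057]), 'opening': 0.09146491403640773}
```

View pics/scene0.png

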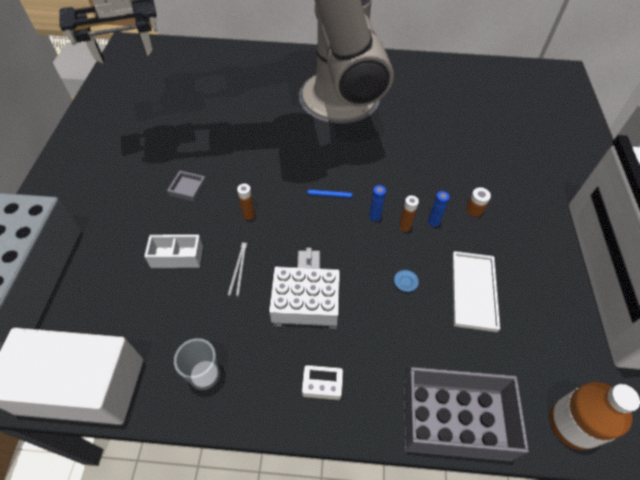

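View pics/top0.png

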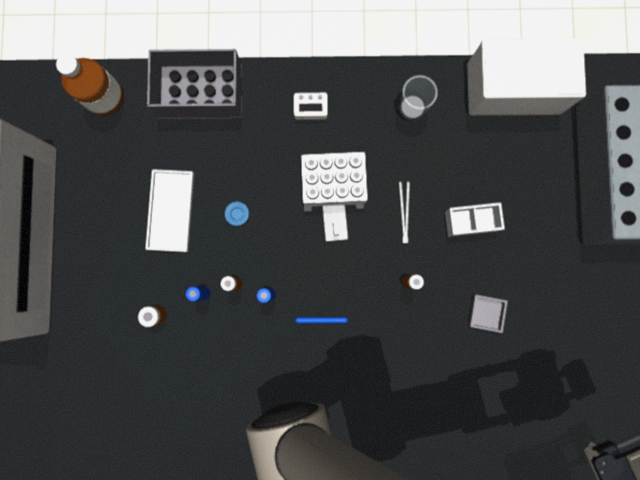

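Candidates seen:
- Amber vials: scene (247,202)/top (416,282) and scene (409,213)/top (228,283).
- Blue decoys: scene (377,203) and (439,209), top (264,295) and (194,293).
- Jar: scene (478,202)/top (149,316). The big bottle at the edge is a look-alike.
- Plate tab: top (336,229).
- Holders: deep at top (474,218), low at (489,314), tray at (169,210).

I'll check these in close crops.

Run:
```python
import cv2,numpy as np
im=cv2.imread("pics/top0.png")
def crop(n,x,y,w,h,s,im=im):
    return cv2.resize(im[y:y+h,x:x+w],None,fx=s,fy=s,interpolation=cv2.INTER_CUBIC)
cv2.imwrite("pics/c1.png",crop(0,130,160,140,180-10,3.5)[:600])
cv2.imwrite("pics/c2.png",crop(0,390,190,130,150,4))
cv2.imwrite("pics/c3.png",crop(0,290,140,90,110,5))
sc=cv2.imread("pics/scene0.png")
cv2.imwrite("pics/c4.png",crop(0,360,170,140,170,3.5,sc))
cv2.imwrite("pics/c5.png",crop(0,140,160,210,180,3.3,sc))
```

```text
(no output)
```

View pics/c1.png

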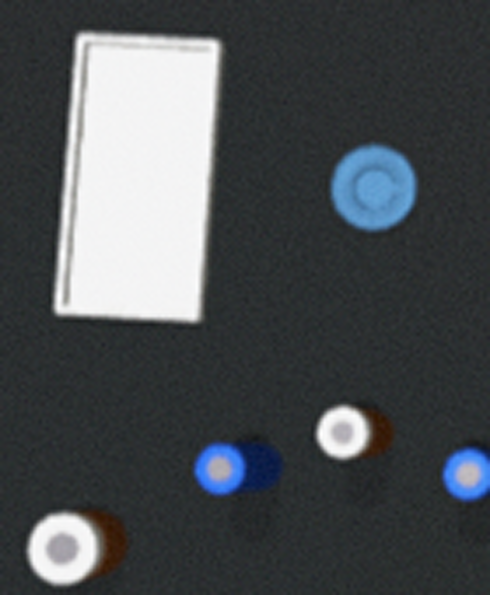

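View pics/c2.png

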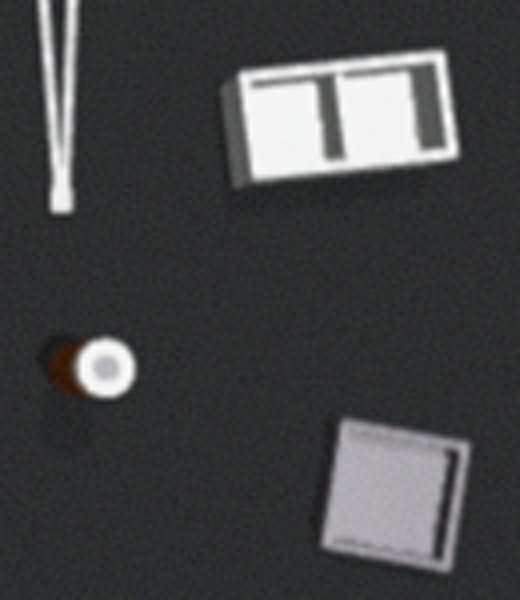

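View pics/c3.png

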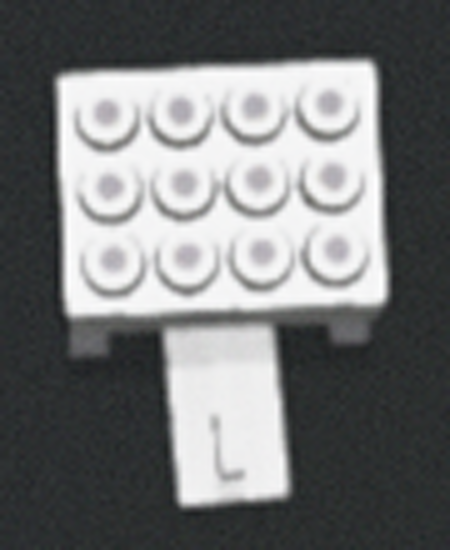

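View pics/c4.png

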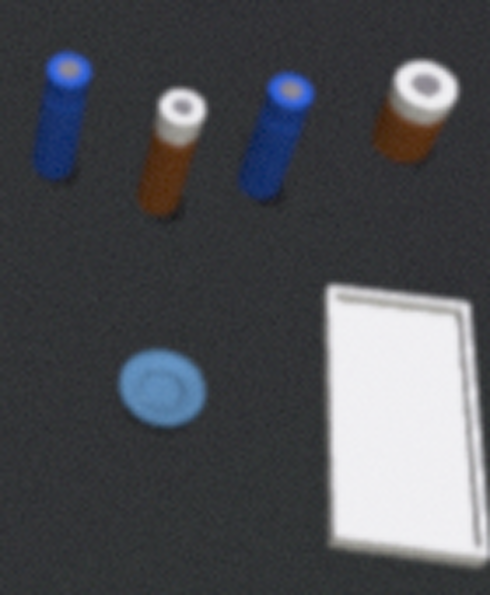

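View pics/c5.png

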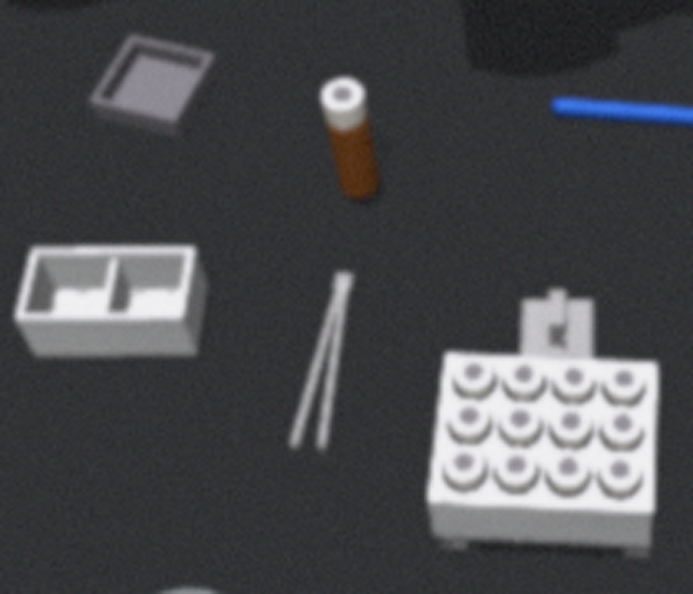

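```bash
cat > h.py <<'E'
from cell import robot
import numpy as np
from scipy.optimize import least_squares
C={n:robot.get_calibration(n) for n in("scene","top")}
def proj(n,P):
    P=np.atleast_2d(P); c=C[n]; q=P@c["view"][:3,:3].T+c["view"][:3,3]
    q=q*[1,-1,-1]; p=q@c["mtx"].T; return p[:,:2]/p[:,2:]
def ray(n,uv,z):
    c=C[n]; d=np.linalg.inv(c["mtx"])@[uv[0],uv[1],1]; d=d*[1,-1,-1]
    R=c["view"][:3,:3]; o=-R.T@c["view"][:3,3]; d=R.T@d
    return o+d*(z-o[2])/d[2]
def cr(org,s,p): return (np.array(p,float)+.5)/s-.5+np.array(org)
E
python3 - <<'E'
from h import *
c1=lambda p:cr((130,160),3.5,p); c2=lambda p:cr((390,190),4,p); c3=lambda p:cr((290,140),5,p)
c4=lambda p:cr((360,170),3.5,p); c5=lambda p:cr((140,160),3.3,p)
f=lambda a:np.round(a,4).tolist()
for n,t,s,z in(("vialB",c1((343,432)),c4((182,106)),.095),("jar",c1((63,548)),c4((426,84)),.058),("vialA",c2((106,367)),c5((343,94)),.095)):
    print(n,f(ray("top",t,z)),f(ray("scene",s,z)))
def rect(n,cam,px,z,ex,ey):
    w=np.array([ray(cam,p,z)[:2] for p in px]); print(n,cam,f(w),"c",f(w.mean(0)), "len",f(np.linalg.norm(w-np.roll(w,-1,0),axis=1)))
    for a,b in((0,1),(1,2),(3,2),(0,3)): print("   ang",round(np.degrees(np.arctan2(*(w[b]-w[a])[::-1])),1),end="")
    print()
rect("tray","top",[c1(p) for p in((78,33),(221,40),(201,322),(54,315))],.014,0,0)
rect("tray","scene",[c4(p) for p in((328,286),(468,302),(489,556),(331,543))],.014,0,0)
rect("deep","top",[c2(p) for p in((238,73),(445,50),(460,156),(246,182))],.045,0,0)
rect("deep","scene",[c5(p) for p in((33,248),(197,248),(188,318),(17,320))],.045,0,0)
rect("low","top",[c2(p) for p in((341,418),(470,440),(450,572),(321,549))],.02,0,0)
rect("low","scene",[c5(p) for p in((130,36),(214,54),(177,123),(92,100))],.02,0,0)
rect("rack","top",[c3(p) for p in((57,74),(378,60),(387,302),(67,318))],.056,0,0)
rect("rack","scene",[c5(p) for p in((445,354),(659,362),(655,512),(430,498))],.056,0,0)
print("plate end",f(ray("top",c3((180,507)),.003)),f(ray("top",c3((290,498)),.003)), "rackside edge",f(ray("top",c3((165,365)),.006)),f(ray("top",c3((276,360)),.006)))
print("plate end scene",f(ray("scene",c5((521,299)),.003)),f(ray("scene",c5((594,299)),.003)))
print("tab top",f(ray("scene",c5((557,292)),.032)))
im=robot.read_camera("top")
E
```

```text
vialB [0.4513, 0.1781, 0.095] [0.4523, 0.1806, 0.095]
jar [0.3865, 0.3444, 0.058] [0.3877, 0.3472, 0.058]
vialA [0.4526, -0.1846, 0.095] [0.4537, -0.1825, 0.095]
tray top [[0.6949, 0.3575], [0.6899, 0.2701], [0.5181, 0.2795], [0.5228, 0.3682]] c [0.6064, 0.3188] len [0.0876, 0.172, 0.0888, 0.1724]
   ang -93.3   ang 176.9   ang -93.1   ang 176.5
tray scene [[0.5219, 0.2838], [0.5258, 0.3702], [0.6963, 0.3597], [0.6962, 0.2713]] c [0.61, 0.3213] len [0.0865, 0.1708, 0.0884, 0.1748]
   ang 87.4   ang -3.5   ang 90.0   ang -4.1
deep top [[0.6021, -0.264], [0.6132, -0.3696], [0.5588, -0.3752], [0.5462, -0.2665]] c [0.5801, -0.3188] len [0.1061, 0.0547, 0.1094, 0.056]
   ang -84.0   ang -174.1   ang -83.4   ang -177.4
deep scene [[0.5601, -0.372], [0.5503, -0.2668], [0.6035, -0.2599], [0.6148, -0.3658]] c [0.5822, -0.3161] len [0.1057, 0.0537, 0.1064, 0.055]
   ang 95.3   ang 7.4   ang 96.0   ang 6.6
low top [[0.4263, -0.3182], [0.4147, -0.3839], [0.3477, -0.3712], [0.3596, -0.3059]] c [0.3871, -0.3448] len [0.0667, 0.0682, 0.0664, 0.0678]
   ang -100.0   ang 169.3   ang -100.3   ang 169.6
low scene [[0.3503, -0.3697], [0.3619, -0.3041], [0.4288, -0.3152], [0.4136, -0.3806]] c [0.3887, -0.3424] len [0.0666, 0.0678, 0.0672, 0.0642]
   ang 80.0   ang -9.4   ang 76.9   ang -9.8
rack top [[0.713, 0.0377], [0.7177, -0.0936], [0.6178, -0.0959], [0.6122, 0.0339]] c [0.6652, -0.0295] len [0.1313, 0.1, 0.1299, 0.1009]
   ang -88.0   ang -178.7   ang -87.5   ang -177.8
rack scene [[0.6214, -0.0939], [0.6151, 0.037], [0.7149, 0.0407], [0.7177, -0.089]] c [0.6673, -0.0263] len [0.1311, 0.0999, 0.1297, 0.0964]
   ang 92.7   ang 2.1   ang 91.2   ang 3.0
plate end [0.5396, -0.0116, 0.003] [0.5431, -0.0583, 0.003] rackside edge [0.5999, -0.0057, 0.006] [0.6017, -0.0528, 0.006]
plate end scene [0.5433, -0.0575, 0.003] [0.5388, -0.0088, 0.003]
tab top [0.5544, -0.0319, 0.032]
```

```bash
cat >> h.py <<'E'
from scipy.spatial.transform import Rotation as Ro
def plan(x,y,z,jaw=None):
    o=robot.observe(); R=Ro.from_euler("xyz",o["tool_rot"]).as_matrix(); p=o["tool_pos"]
    print("t",round(o["time"],2),"p",np.round(p,4),"toolx",np.round(R[:,0],3),"jaw",np.round(R[:,1],3),"q6",round(o["qpos"][5],2),"F",np.round(o["contact_force"],1),"open",round(o["opening"],4))
    d=R.T@(np.array([x,y,z])-p); print("shift tool mm",np.round(d*1000,1))
    if jaw is not None:
        a=np.degrees(np.arctan2(R[1,1],R[0,1])); # turn about tool x (down): + lowers world angle
        t=(a-jaw+90)%180-90; print("jaw now",round(a,1),"turn",round(t,1))
        d2=(R@Ro.from_euler("x",t,degrees=True).as_matrix()).T@(np.array([x,y,z])-p); print("shift after turn mm",np.round(d2*1000,1))
E
python3 -c "
from h import *
plan(.453,-.1835,.2,0)"
```

```text
t 0.85 p [ 0.2015 -0.4848  0.2267] toolx [ 0. -0. -1.] jaw [ 0.384 -0.923  0.   ] q6 -0.15 F [-0.1 -0.3  0.2] open 0.092
shift tool mm [  26.7 -181.7 -347.9]
jaw now -67.4 turn -67.4
shift after turn mm [  26.7  251.5 -301.3]
```

>>> play_rows --moves '[[[0, 0, 0, -8.4, 1], [0, 0, 0, -8.4, 1], [0, 0, 0, -8.4, 1], [0, 0, 0, -8.4, 1], [0, 0, 0, -8.4, 1], [0, 0, 0, -8.4, 1], [0, 0, 0, -8.4, 1], [0, 0, 0, -8.4, 1], [0, 0, -0.03, 0, 1], [0, 0, -0.03, 0, 1]]]'

```text
time: 1.85
tool_pos: [0.1997, -0.4262, 0.226]
tool_rot: [0.127, 1.569, -1.416]
contact_force: [0.4, 0.7, 0.6]
opening: 0.092
```

```bash
python3 -c "
from h import *
plan(.453,-.1835,.2,0)"
```

```text
t 1.85 p [ 0.1997 -0.4262  0.226 ] toolx [ 0.    -0.001 -1.   ] jaw [1.    0.027 0.   ] q6 -1.32 F [0.4 0.7 0.6] open 0.092
shift tool mm [  25.8  259.9 -235.8]
jaw now 1.6 turn 1.6
shift after turn mm [  25.8  253.3 -242.8]
```

>>> play_rows --moves '[[[0, 0.0325, -0.0295, 0, 1], [0, 0.0325, -0.0295, 0, 1], [0, 0.0325, -0.0295, 0, 1], [0, 0.0325, -0.0295, 0, 1], [0, 0.0325, -0.0295, 0, 1], [0, 0.0325, -0.0295, 0, 1], [0, 0.0325, -0.0295, 0, 1], [0, 0.0325, -0.0295, 0, 1], [0.02, 0, 0, 0, 1], [0, 0, 0, 0, 1]]]'

```text
time: 2.85
tool_pos: [0.4629, -0.171, 0.2069]
tool_rot: [0.775, 1.564, -0.77]
contact_force: [-1.1, 0.1, -0.3]
opening: 0.0917
```

```bash
python3 -c "
from h import *
plan(.453,-.1835,.053,0)"
```

```text
t 2.85 p [ 0.4629 -0.171   0.2069] toolx [ 0.005 -0.005 -1.   ] jaw [1.    0.026 0.005] q6 -0.53 F [-1.1  0.1 -0.3] open 0.0917
shift tool mm [153.9 -11.   11.5]
jaw now 1.5 turn 1.5
shift after turn mm [153.9 -10.7  11.8]
```

>>> play_rows --moves '[[[0, -0.005, 0.005, 0, 1], [0, -0.005, 0.005, 0, 1], [0.025, 0, 0, 0, 1], [0.025, 0, 0, 0, 1], [0.025, 0, 0, 0, 1], [0.02, 0, 0, 0, 1], [0, 0, 0, 0, 1], [0, 0, 0, 0, 1], [0, 0, 0, 0, 1], [0, 0, 0, 0, 1]]]'

```text
time: 3.85
tool_pos: [0.4514, -0.1944, 0.1188]
tool_rot: [0.862, 1.549, -0.697]
contact_force: [0.9, 0.1, -1.4]
opening: 0.092
```

```bash
python3 -c "
from h import *
plan(.453,-.1835,.053,0)
import cv2
for n in('scene','top'): cv2.imwrite(f'pics/{n}1.png',robot.read_camera(n)[150:330,120:480,::-1])
"
```

```text
t 3.85 p [ 0.4514 -0.1944  0.1188] toolx [ 0.017 -0.014 -1.   ] jaw [1.    0.012 0.017] q6 -0.57 F [ 0.9  0.1 -1.4] open 0.092
shift tool mm [ 65.7   0.6 -11.8]
jaw now 0.7 turn 0.7
shift after turn mm [ 65.7   0.5 -11.8]
```

View pics/scene1.png

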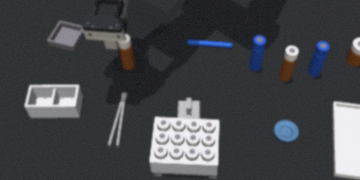

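>>> play_rows --moves '[[[0, 0, -0.003, 0, 1], [0, 0, -0.003, 0, 1], [0, 0, -0.003, 0, 1], [0, 0, -0.002, 0, 1], [0, 0, 0, 0, 1], [0, 0, 0, 0, 1], [0, 0, 0, 0, 1], [0, 0, 0, 0, 1], [0, 0, 0, 0, 1], [0, 0, 0, 0, 1]]]'

```text
time: 4.95
tool_pos: [0.4518, -0.1818, 0.1193]
tool_rot: [0.871, 1.548, -0.686]
contact_force: [0.8, -0.4, 0.4]
opening: 0.0918
```

```bash
python3 -c "
from h import *
plan(.453,-.1835,.053,0)
"
```

```text
t 4.95 p [ 0.4518 -0.1818  0.1193] toolx [ 0.018 -0.015 -1.   ] jaw [1.    0.014 0.018] q6 -0.55 F [ 0.8 -0.4  0.4] open 0.0918
shift tool mm [66.3 -0.   0.8]
jaw now 0.8 turn 0.8
shift after turn mm [66.3 -0.   0.8]
```

>>> play_rows --moves '[[[0.008, 0, 0, 0, 1], [0.008, 0, 0, 0, 1], [0.008, 0, 0, 0, 1], [0.008, 0, 0, 0, 1], [0.008, 0, 0, 0, 1], [0.008, 0, 0, 0, 1], [0.008, 0, 0, 0, 1], [0.005, 0, 0, 0, 1], [0.003, 0, 0, 0, 1], [0, 0, 0, 0, 1]]]'

```text
time: 5.95
tool_pos: [0.4523, -0.1825, 0.0482]
tool_rot: [0.852, 1.55, -0.705]
contact_force: [0.1, -0.5, 0.3]
opening: 0.0917
```

```bash
python3 -c "
from h import *
plan(.453,-.1835,.053,0)
import cv2
for n in('scene','top'): cv2.imwrite(f'pics/{n}2.png',cv2.resize(robot.read_camera(n)[150:330,120:480,::-1],None,fx=2.2,fy=2.2))
"
```

```text
t 5.95 p [ 0.4523 -0.1825  0.0482] toolx [ 0.016 -0.013 -1.   ] jaw [1.    0.013 0.015] q6 -0.55 F [ 0.1 -0.5  0.3] open 0.0917
shift tool mm [-4.7  0.7  1.1]
jaw now 0.8 turn 0.8
shift after turn mm [-4.7  0.7  1.1]
```

View pics/scene2.png

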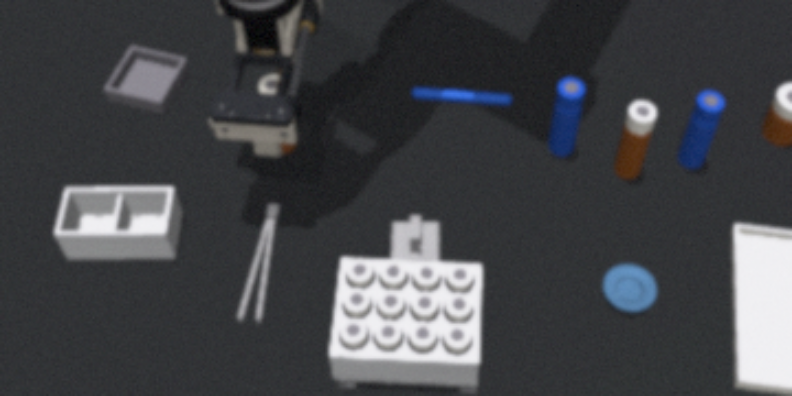

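View pics/top2.png

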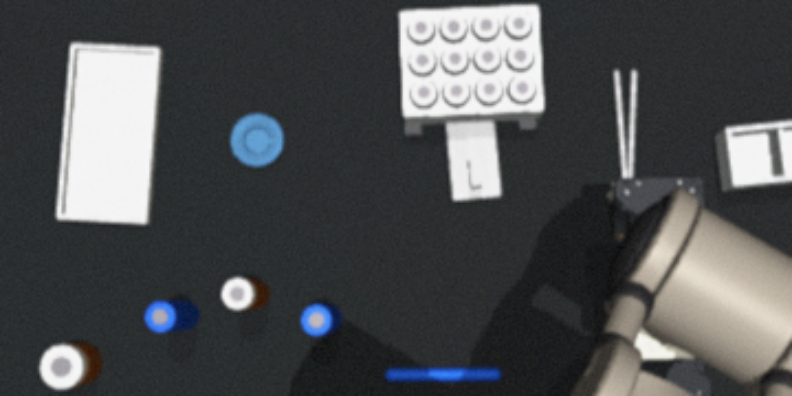

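The gripper straddles the vial at scene crop (270,140). Both blue decoys are clear of it. I'll raise 5 mm and close.

>>> play_rows --moves '[[[-0.003, 0, 0, 0, 1], [-0.002, 0.001, 0.001, 0, 1], [0, 0, 0, 0, 0], [0, 0, 0, 0, -0.2], [0, 0, 0, 0, -0.6], [0, 0, 0, 0, -1], [0, 0, 0, 0, -1], [0, 0, 0, 0, -1], [0, 0, 0, 0, -1], [0, 0, 0, 0, -1]]]' --grip_force 12

```text
time: 7.05
tool_pos: [0.4544, -0.1841, 0.0555]
tool_rot: [0.878, 1.547, -0.68]
contact_force: [0.8, 0.3, -0.7]
opening: 0.0326
```

>>> play_rows --moves '[[[0, 0, 0, 0, -1], [0, 0, 0, 0, -1], [0, 0, 0, 0, -1], [-0.008, 0, 0, 0, -1], [-0.015, 0, 0, 0, -1], [-0.02, 0, 0, 0, -1], [-0.02, 0, 0, 0, -1], [-0.02, 0, 0, 0, -1], [-0.015, 0, 0, 0, -1], [-0.005, 0, 0, 0, -1]]]'

```text
time: 8.05
tool_pos: [0.4516, -0.1819, 0.1641]
tool_rot: [0.876, 1.549, -0.681]
contact_force: [0.5, 0.1, -0.5]
opening: 0.0272
```

```bash
python3 -c "
from h import *
plan(.5836,-.3424,.17,6)
"
```

```text
t 8.05 p [ 0.4516 -0.1819  0.1641] toolx [ 0.017 -0.014 -1.   ] jaw [1.    0.013 0.017] q6 -0.55 F [ 0.5  0.1 -0.5] open 0.0272
shift tool mm [ -1.4 129.9 162.3]
jaw now 0.8 turn -5.2
shift after turn mm [ -1.4 114.5 173.5]
```

>>> play_rows --moves '[[[0, 0, 0, -5.2, -1], [0, 0.006, 0.009, 0, -1], [0, 0.012, 0.018, 0, -1], [0, 0.018, 0.027, 0, -1], [0, 0.021, 0.032, 0, -1], [0, 0.021, 0.032, 0, -1], [0, 0.018, 0.027, 0, -1], [0, 0.012, 0.018, 0, -1], [0, 0.006, 0.009, 0, -1], [0, 0, 0, 0, -1]]]'

```text
time: 9.05
tool_pos: [0.5878, -0.3512, 0.1634]
tool_rot: [0.793, 1.552, -0.691]
contact_force: [-0.3, 0.3, -0.8]
opening: 0.0272
```

```bash
python3 -c "
from h import *
plan(.5836,-.3424,.17,6)
"
```

```text
t 9.05 p [ 0.5878 -0.3512  0.1634] toolx [ 0.014 -0.012 -1.   ] jaw [0.996 0.087 0.013] q6 -0.74 F [-0.3  0.3 -0.8] open 0.0272
shift tool mm [-6.8 -3.4 -9.1]
jaw now 5.0 turn -1.0
shift after turn mm [-6.8 -3.2 -9.1]
```

>>> play_rows --moves '[[[0, -0.001, -0.003, 0, -1], [0, -0.001, -0.003, 0, -1], [0, -0.001, -0.003, 0, -1], [0, 0, 0, 0, -1], [0.008, 0, 0, 0, -1], [0.01, 0, 0, 0, -1], [0.01, 0, 0, 0, -1], [0.008, 0, 0, 0, -1], [0, 0, 0, 0, -1], [0, 0, 0, 0, -1]]]'

```text
time: 10.05
tool_pos: [0.5823, -0.3394, 0.1222]
tool_rot: [0.795, 1.557, -0.691]
contact_force: [0.0, -0.1, 0.4]
opening: 0.0271
```

```bash
python3 -c "
from h import *
plan(.5836,-.3424,.0605,6)
import cv2
for n in('scene','top'): cv2.imwrite(f'pics/{n}3.png',cv2.resize(robot.read_camera(n)[130:330,(100 if n=='scene' else 380):][:,:200,::-1],None,fx=3,fy=3))
"
```

```text
t 10.05 p [ 0.5823 -0.3394  0.1222] toolx [ 0.01  -0.008 -1.   ] jaw [0.996 0.085 0.01 ] q6 -0.73 F [ 0.  -0.1  0.4] open 0.0271
shift tool mm [61.7  0.4  2.5]
jaw now 4.9 turn -1.1
shift after turn mm [61.7  0.4  2.5]
```

View pics/scene3.png

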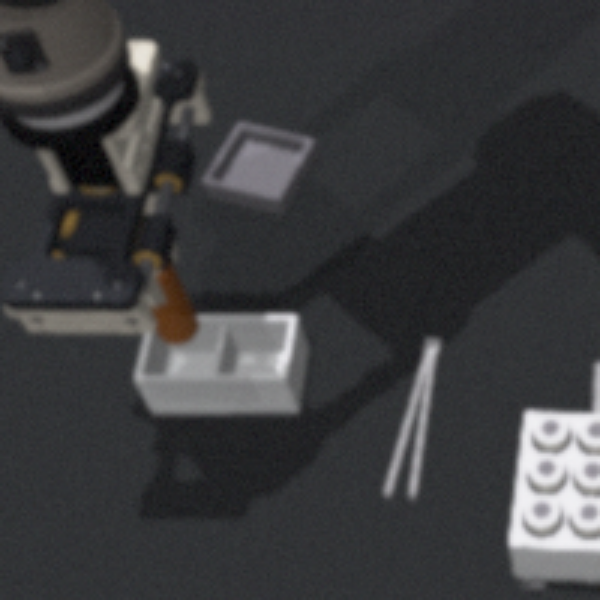

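View pics/top3.png

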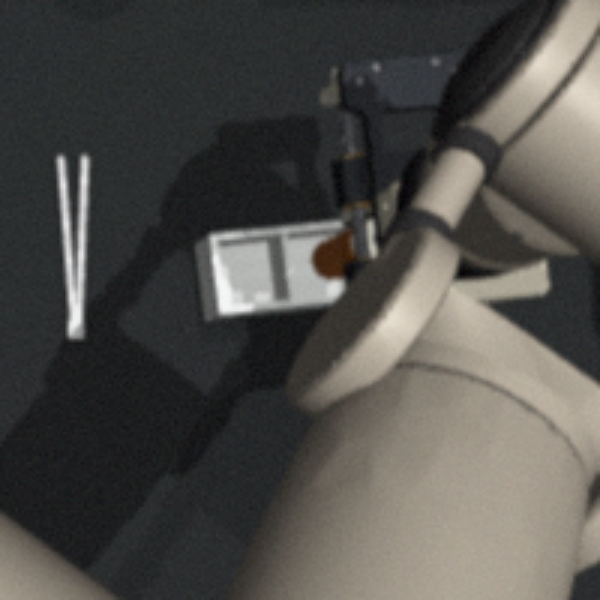

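```bash
python3 -c "
from h import *
P=np.array([[.5823,-.3394,.067],[.5823,-.3394,.10]])
print((proj('scene',P)-[100,130])*3,(proj('top',P)-[380,130])*3)
"
```

```text
[[176.69505839 326.07007587]
 [163.14659825 298.24028516]] [[330.12313869 257.37459131]
 [346.74447774 250.39212517]]
```

>>> play_rows --moves '[[[0.006, 0, 0.001, 0, -1], [0.009, 0, 0.001, 0, -1], [0.009, 0, 0, 0, -1], [0.009, 0, 0, 0, -1], [0.007, 0, 0, 0, -1], [0.005, 0, 0, 0, -1], [0.003, 0, 0, 0, -1], [0.001, 0, 0, 0, -1], [0, 0, 0, 0, -1], [0, 0, 0, 0, -1]]]'

```text
time: 11.15
tool_pos: [0.5834, -0.3424, 0.0694]
tool_rot: [0.799, 1.556, -0.687]
contact_force: [0.7, 0.5, -0.3]
opening: 0.0273
```

```bash
python3 -c "
from h import *
plan(.5836,-.3424,.0595,6)
"
```

```text
t 11.15 p [ 0.5834 -0.3424  0.0694] toolx [ 0.011 -0.009 -1.   ] jaw [0.996 0.085 0.01 ] q6 -0.73 F [ 0.7  0.5 -0.3] open 0.0273
shift tool mm [ 9.9  0.1 -0.1]
jaw now 4.9 turn -1.1
shift after turn mm [ 9.9  0.1 -0.1]
```

>>> play_rows --moves '[[[0.002, 0, 0, 0, -1], [0.002, 0, 0, 0, -1], [0.002, 0, 0, 0, -1], [0.001, 0, 0, 0, -1], [0.001, 0, 0, 0, -1], [0.001, 0, 0, 0, -1], [0.001, 0, 0, 0, -1], [0, 0, 0, 0, -1], [0, 0, 0, 0, -1], [0, 0, 0, 0, -1]]]'

```text
time: 12.15
tool_pos: [0.584, -0.3428, 0.0597]
tool_rot: [0.804, 1.554, -0.681]
contact_force: [0.3, -0.5, -0.5]
opening: 0.0273
```

>>> play_rows --moves '[[[0.001, 0, 0, 0, -1], [0, 0, 0, 0, -1], [0, 0, 0, 0, -1], [0, 0, 0, 0, -0.35], [0, 0, 0, 0, -0.3], [0, 0, 0, 0, -0.2], [0, 0, 0, 0, -0.1], [0, 0, 0, 0, 0], [0, 0, 0, 0, 0], [0, 0, 0, 0, 0]]]'

```text
time: 13.15
tool_pos: [0.5843, -0.3431, 0.0595]
tool_rot: [0.806, 1.553, -0.68]
contact_force: [-0.0, 1.3, -0.2]
opening: 0.0457
```

```bash
python3 -c "
from h import *
plan(.5836,-.3424,.15,6)
"
```

```text
t 13.15 p [ 0.5843 -0.3431  0.0595] toolx [ 0.014 -0.011 -1.   ] jaw [0.996 0.085 0.013] q6 -0.73 F [-0.   1.3 -0.2] open 0.0457
shift tool mm [-90.5   0.5   0.4]
jaw now 4.9 turn -1.1
shift after turn mm [-90.5   0.5   0.4]
```

>>> play_rows --moves '[[[-0.005, 0, 0, 0, 0], [-0.01, 0, 0, 0, 0], [-0.015, 0, 0, 0, 0], [-0.02, 0, 0, 0, 0], [-0.02, 0, 0, 0, 0.5], [-0.02, 0, 0, 0, 1], [-0.02, 0, 0, 0, 1], [-0.01, 0, 0, 0, 1], [-0.005, 0, 0, 0, 1], [0, 0, 0, 0, 1]]]'

```text
time: 14.15
tool_pos: [0.5828, -0.3417, 0.1955]
tool_rot: [0.814, 1.549, -0.672]
contact_force: [0.1, 0.2, -0.1]
opening: 0.0888
```

```bash
python3 -c "
from h import *
plan(.4518,.1793,.18,0)
import cv2
for n in('scene','top'): cv2.imwrite(f'pics/{n}4.png',cv2.resize(robot.read_camera(n)[130:330,(100 if n=='scene' else 380):][:,:200,::-1],None,fx=3,fy=3))
"
```

```text
t 14.15 p [ 0.5828 -0.3417  0.1955] toolx [ 0.017 -0.014 -1.   ] jaw [0.996 0.085 0.016] q6 -0.73 F [ 0.1  0.2 -0.1] open 0.0888
shift tool mm [   6.2  -86.4 -530.5]
jaw now 4.9 turn 4.9
shift after turn mm [   6.2 -131.2 -521.2]
```

View pics/scene4.png

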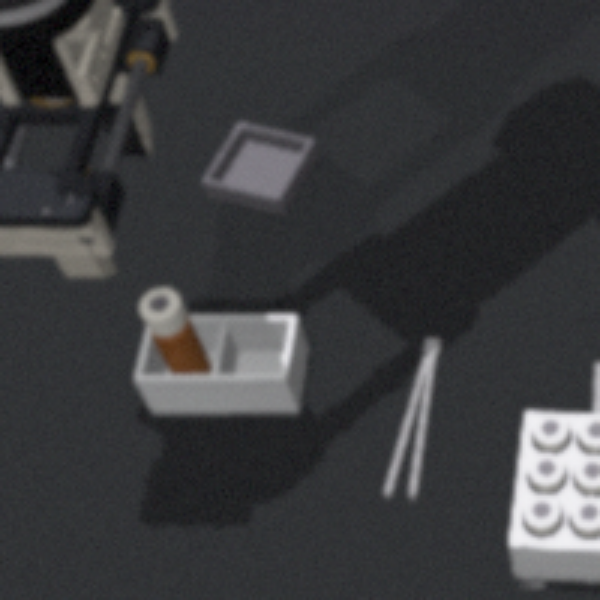

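>>> play_rows --moves '[[[0, 0, 0, 4.9, 1], [0, -0.005, -0.02, 0, 1], [0, -0.009, -0.035, 0, 1], [0, -0.011, -0.043, 0, 1], [0, -0.011, -0.043, 0, 1], [0, -0.011, -0.043, 0, 1], [0, -0.011, -0.043, 0, 1], [0, -0.011, -0.043, 0, 1], [0, -0.011, -0.043, 0, 1], [0, -0.008, -0.035, 0, 1]]]'

```text
time: 15.25
tool_pos: [0.4876, 0.0161, 0.1768]
tool_rot: [-0.752, 1.565, -2.336]
contact_force: [-0.1, 0.8, -0.5]
opening: 0.0918
```

```bash
python3 -c "
from h import *
plan(.4518,.1793,.18,0)
"
```

```text
t 15.25 p [0.4876 0.0161 0.1768] toolx [-0.004 -0.004 -1.   ] jaw [ 1.    -0.013 -0.004] q6 -0.11 F [-0.1  0.8 -0.5] open 0.0918
shift tool mm [  -3.7  -37.9 -162.7]
jaw now -0.8 turn -0.8
shift after turn mm [  -3.7  -35.8 -163.2]
```

>>> play_rows --moves '[[[0, -0.007, -0.034, 0, 1], [0, -0.007, -0.03, 0, 1], [0, -0.007, -0.026, 0, 1], [0, -0.005, -0.022, 0, 1], [0, -0.004, -0.016, 0, 1], [0, -0.003, -0.01, 0, 1], [0, -0.002, -0.006, 0, 1], [0, 0, -0.002, 0, 1], [0, 0, 0, 0, 1], [0, 0, 0, 0, 1]]]'

```text
time: 16.25
tool_pos: [0.4464, 0.1714, 0.1696]
tool_rot: [-1.27, 1.551, -2.849]
contact_force: [-0.8, -0.1, 0.1]
opening: 0.0915
```

```bash
python3 -c "
from h import *
plan(.4518,.1793,.18,0)
"
```

```text
t 16.25 p [0.4464 0.1714 0.1696] toolx [-0.019 -0.006 -1.   ] jaw [ 1.    -0.008 -0.019] q6 0.22 F [-0.8 -0.1  0.1] open 0.0915
shift tool mm [-10.6   5.1  -7.9]
jaw now -0.4 turn -0.4
shift after turn mm [-10.6   5.2  -7.9]
```

>>> play_rows --moves '[[[0, 0.002, -0.002, 0, 1], [0, 0.003, -0.003, 0, 1], [0, 0.002, -0.002, 0, 1], [0, 0, 0, 0, 1], [0.006, 0, 0, 0, 1], [0.01, 0, 0, 0, 1], [0.012, 0, 0, 0, 1], [0.01, 0, 0, 0, 1], [0.005, 0, 0, 0, 1], [0, 0, 0, 0, 1]]]'

```text
time: 17.25
tool_pos: [0.4533, 0.1769, 0.1221]
tool_rot: [-1.259, 1.55, -2.84]
contact_force: [-0.1, 0.7, -0.2]
opening: 0.0917
```

```bash
python3 -c "
from h import *
plan(.4518,.1793,.0555,0)
import cv2
for n in('scene','top'): cv2.imwrite(f'pics/{n}5.png',cv2.resize(robot.read_camera(n)[150:350,(330 if n=='scene' else 120):][:,:200,::-1],None,fx=3,fy=3))
"
```

```text
t 17.25 p [0.4533 0.1769 0.1221] toolx [-0.02  -0.006 -1.   ] jaw [ 1.   -0.01 -0.02] q6 0.23 F [-0.1  0.7 -0.2] open 0.0917
shift tool mm [66.6 -0.2 -2.8]
jaw now -0.6 turn -0.6
shift after turn mm [66.6 -0.2 -2.8]
```

View pics/scene5.png

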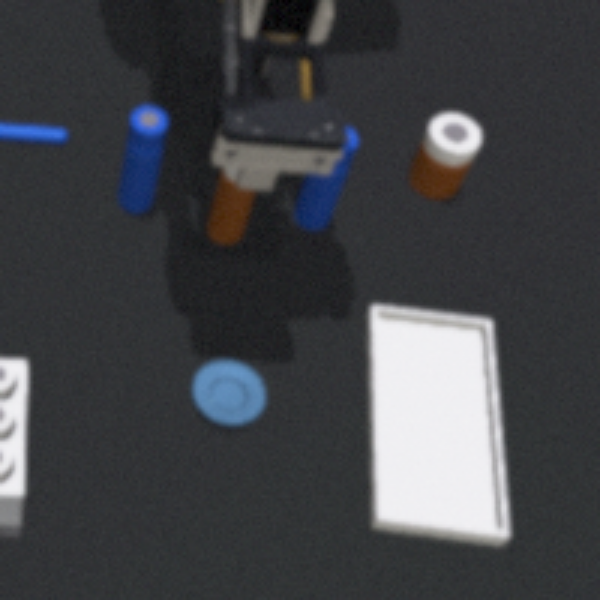

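View pics/top5.png

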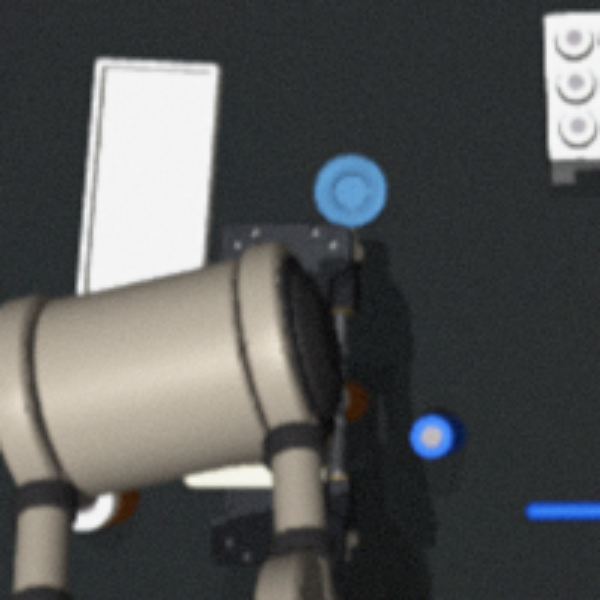

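The gripper is over the amber vial, whose foot is at crop (228,240). The blue decoys at (145,160) and (325,190) will clear the body.

>>> play_rows --moves '[[[0.006, 0, -0.001, 0, 1], [0.009, 0, -0.001, 0, 1], [0.01, 0, 0, 0, 1], [0.01, 0, 0, 0, 1], [0.009, 0, 0, 0, 1], [0.007, 0, 0, 0, 1], [0.005, 0, 0, 0, 1], [0.003, 0, 0, 0, 1], [0, 0, 0, 0, 0.5], [0, 0, 0, 0, 0]]]'

```text
time: 18.35
tool_pos: [0.4533, 0.179, 0.0591]
tool_rot: [-1.248, 1.552, -2.829]
contact_force: [0.3, 0.8, 0.3]
opening: 0.0804
```

```bash
python3 -c "
from h import *
plan(.4518,.1793,.0555,0)
"
```

```text
t 18.35 p [0.4533 0.179  0.0591] toolx [-0.017 -0.006 -1.   ] jaw [ 1.    -0.01  -0.017] q6 0.23 F [0.3 0.8 0.3] open 0.0804
shift tool mm [ 3.6 -1.4 -0.3]
jaw now -0.6 turn -0.6
shift after turn mm [ 3.6 -1.4 -0.3]
```

>>> play_rows --moves '[[[0.002, -0.001, 0, 0, -0.2], [0.002, 0, 0, 0, -0.3], [0, 0, 0, 0, -0.6], [0, 0, 0, 0, -1], [0, 0, 0, 0, -1], [0, 0, 0, 0, -1], [0, 0, 0, 0, -1], [0, 0, 0, 0, -1], [0, 0, 0, 0, -1], [0, 0, 0, 0, -1]]]'

```text
time: 19.35
tool_pos: [0.4528, 0.1792, 0.0559]
tool_rot: [-1.233, 1.555, -2.814]
contact_force: [0.1, -0.1, -0.3]
opening: 0.0272
```

>>> play_rows --moves '[[[0, 0, 0, 0, -1], [-0.006, 0, 0, 0, -1], [-0.012, 0, 0, 0, -1], [-0.016, 0, 0, 0, -1], [-0.02, 0, 0, 0, -1], [-0.02, 0, 0, 0, -1], [-0.02, 0, 0, 0, -1], [-0.015, 0, 0, 0, -1], [-0.008, 0, 0, 0, -1], [0, 0, 0, 0, -1]]]'

```text
time: 20.35
tool_pos: [0.4541, 0.1796, 0.1798]
tool_rot: [-1.237, 1.554, -2.818]
contact_force: [-0.1, 0.6, -0.3]
opening: 0.0273
```

```bash
python3 -c "
from h import *
plan(.5784,-.2926,.18,6)
"
```

```text
t 20.35 p [0.4541 0.1796 0.1798] toolx [-0.016 -0.005 -1.   ] jaw [ 1.    -0.01  -0.016] q6 0.23 F [-0.1  0.6 -0.3] open 0.0273
shift tool mm [3.000e-01 1.291e+02 4.710e+02]
jaw now -0.6 turn -6.6
shift after turn mm [3.000e-01 7.430e+01 4.827e+02]
```

>>> play_rows --moves '[[[-0.005, 0, 0, -6.6, -1], [-0.003, 0.002, 0.015, 0, -1], [-0.003, 0.004, 0.025, 0, -1], [-0.003, 0.006, 0.036, 0, -1], [-0.003, 0.007, 0.042, 0, -1], [-0.003, 0.007, 0.042, 0, -1], [-0.002, 0.007, 0.042, 0, -1], [-0.002, 0.007, 0.042, 0, -1], [-0.001, 0.006, 0.036, 0, -1], [0, 0.005, 0.03, 0, -1]]]'

```text
time: 21.35
tool_pos: [0.5378, -0.1299, 0.1971]
tool_rot: [-1.587, 1.542, -3.04]
contact_force: [1.2, 0.6, -1.4]
opening: 0.027
```

```bash
python3 -c "
from h import *
plan(.5784,-.2926,.18,6)
"
```

```text
t 21.35 p [ 0.5378 -0.1299  0.1971] toolx [-0.029 -0.003 -1.   ] jaw [ 0.993  0.118 -0.029] q6 -0.48 F [ 1.2  0.6 -1.4] open 0.027
shift tool mm [ 16.4  21.7 166.3]
jaw now 6.8 turn 0.8
shift after turn mm [ 16.4  23.9 166. ]
```

>>> play_rows --moves '[[[0, 0.004, 0.028, 0, -1], [0, 0.004, 0.028, 0, -1], [0, 0.004, 0.026, 0, -1], [0, 0.003, 0.022, 0, -1], [0, 0.002, 0.016, 0, -1], [0, 0.002, 0.012, 0, -1], [0, 0.001, 0.008, 0, -1], [0, 0.001, 0.004, 0, -1], [0, 0, 0, 0, -1], [0, 0, 0, 0, -1]]]'

```text
time: 22.35
tool_pos: [0.5734, -0.2791, 0.1855]
tool_rot: [-1.798, 1.528, 3.027]
contact_force: [0.4, -0.5, 0.2]
opening: 0.0273
```

```bash
python3 -c "
from h import *
plan(.5784,-.2926,.06,6)
"
```

```text
t 22.35 p [ 0.5734 -0.2791  0.1855] toolx [-0.042  0.005 -0.999] jaw [ 0.993  0.113 -0.041] q6 -0.67 F [ 0.4 -0.5  0.2] open 0.0273
shift tool mm [125.1   8.7  15.2]
jaw now 6.5 turn 0.5
shift after turn mm [125.1   8.8  15.1]
```

>>> play_rows --moves '[[[0, 0.003, 0.005, 0, -1], [0, 0.003, 0.005, 0, -1], [0, 0.002, 0.003, 0, -1], [0, 0, 0, 0, -1], [0.006, 0, 0, 0, -1], [0.01, 0, 0, 0, -1], [0.014, 0, 0, 0, -1], [0.012, 0, 0, 0, -1], [0.006, 0, 0, 0, -1], [0, 0, 0, 0, -1]]]'

```text
time: 23.35
tool_pos: [0.5811, -0.2895, 0.133]
tool_rot: [-1.819, 1.527, 3.009]
contact_force: [0.5, -0.1, -0.1]
opening: 0.0274
```

```bash
python3 -c "
from h import *
plan(.5794,-.2926,.06,6)
import cv2
for n in('scene','top'): cv2.imwrite(f'pics/{n}6.png',cv2.resize(robot.read_camera(n)[130:330,(100 if n=='scene' else 380):][:,:200,::-1],None,fx=3,fy=3))
"
```

```text
t 23.35 p [ 0.5811 -0.2895  0.133 ] toolx [-0.043  0.006 -0.999] jaw [ 0.992  0.115 -0.042] q6 -0.68 F [ 0.5 -0.1 -0.1] open 0.0274
shift tool mm [73.   1.   3.7]
jaw now 6.6 turn 0.6
shift after turn mm [73.   1.1  3.7]
```

View pics/scene6.png

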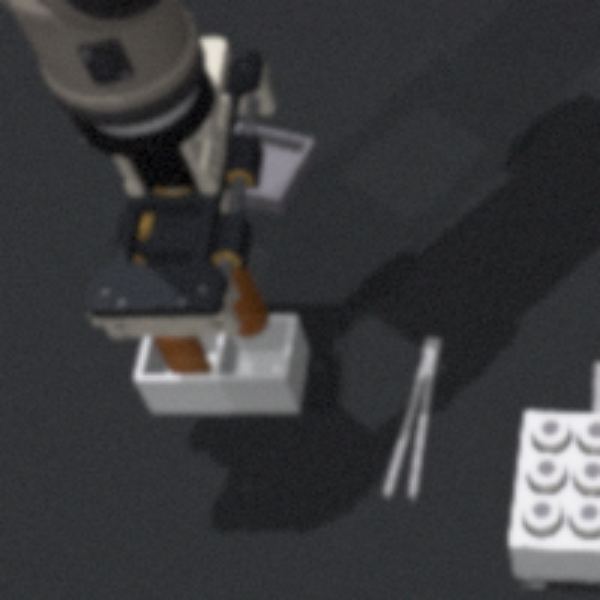

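View pics/top6.png

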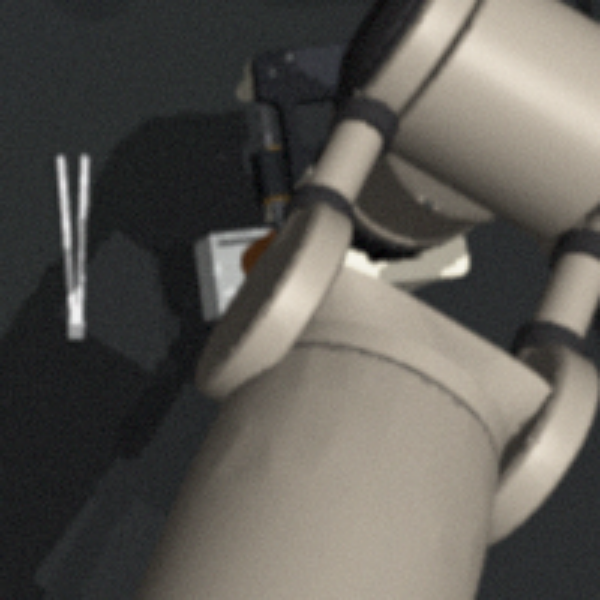

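>>> play_rows --moves '[[[0.006, 0, 0.001, 0, -1], [0.009, 0, 0.001, 0, -1], [0.01, 0, 0.001, 0, -1], [0.01, 0, 0, 0, -1], [0.009, 0, 0, 0, -1], [0.007, 0, 0, 0, -1], [0.004, 0, 0, 0, -1], [0.001, 0, 0, 0, -1], [0, 0, 0, 0, -1], [0, 0, 0, 0, -1]]]'

```text
time: 24.45
tool_pos: [0.5802, -0.2932, 0.0743]
tool_rot: [-1.776, 1.531, 3.051]
contact_force: [1.0, -0.3, 0.3]
opening: 0.0272
```

```bash
python3 -c "
from h import *
plan(.5794,-.2926,.06,6)
"
```

```text
t 24.45 p [ 0.5802 -0.2932  0.0743] toolx [-0.04   0.004 -0.999] jaw [ 0.993  0.115 -0.039] q6 -0.68 F [ 1.  -0.3  0.3] open 0.0272
shift tool mm [14.3 -0.2 -0.6]
jaw now 6.6 turn 0.6
shift after turn mm [14.3 -0.2 -0.6]
```

>>> play_rows --moves '[[[0.003, 0, 0, 0, -1], [0.003, 0, 0, 0, -1], [0.002, 0, 0, 0, -1], [0.002, 0, 0, 0, -1], [0.001, 0, 0, 0, -1], [0.001, 0, 0, 0, -1], [0.001, 0, 0, 0, -1], [0, 0, 0, 0, -1], [0, 0, 0, 0, -1], [0, 0, 0, 0, -1]]]'

```text
time: 25.45
tool_pos: [0.5802, -0.2935, 0.0613]
tool_rot: [-1.75, 1.533, 3.078]
contact_force: [0.1, -0.1, -0.2]
opening: 0.0271
```

>>> play_rows --moves '[[[0.001, 0, 0, 0, -1], [0.001, 0, 0, 0, -1], [0, 0, 0, 0, -1], [0, 0, 0, 0, -1], [0, 0, 0, 0, -1], [0, 0, 0, 0, -0.38], [0, 0, 0, 0, -0.34], [0, 0, 0, 0, -0.3], [0, 0, 0, 0, -0.2], [0, 0, 0, 0, -0.1]]]'

```text
time: 26.45
tool_pos: [0.5805, -0.2937, 0.0598]
tool_rot: [-1.733, 1.534, 3.095]
contact_force: [-0.5, 0.3, 0.6]
opening: 0.0396
```

```bash
python3 -c "
from h import *
plan(.5794,-.2926,.06,6)
"
```

```text
t 26.45 p [ 0.5805 -0.2937  0.0598] toolx [-0.037  0.002 -0.999] jaw [ 0.993  0.115 -0.037] q6 -0.68 F [-0.5  0.3  0.6] open 0.0396
shift tool mm [-0.2 -0.9 -1.3]
jaw now 6.6 turn 0.6
shift after turn mm [-0.2 -0.9 -1.2]
```

>>> play_rows --moves '[[[0, 0, 0, 0, 0], [0, 0, 0, 0, 0], [-0.006, 0, 0, 0, 0], [-0.01, 0, 0, 0, 0], [-0.015, 0, 0, 0, 0], [-0.02, 0, 0, 0, 0.5], [-0.02, 0, 0, 0, 1], [-0.02, 0, 0, 0, 1], [-0.015, 0, 0, 0, 1], [-0.005, 0, 0, 0, 1]]]'

```text
time: 27.45
tool_pos: [0.585, -0.294, 0.18]
tool_rot: [-1.701, 1.536, 3.127]
contact_force: [0.7, 0.2, -0.3]
opening: 0.081
```

```bash
python3 -c "
from h import *
plan(.387,.3458,.18,0)
import cv2
for n in('scene','top'): cv2.imwrite(f'pics/{n}7.png',cv2.resize(robot.read_camera(n)[130:330,(100 if n=='scene' else 380):][:,:200,::-1],None,fx=3,fy=3))
"
```

```text
t 27.45 p [ 0.585 -0.294  0.18 ] toolx [-0.035  0.001 -0.999] jaw [ 0.993  0.115 -0.035] q6 -0.68 F [ 0.7  0.2 -0.3] open 0.081
shift tool mm [   7.3 -123.  -658.3]
jaw now 6.6 turn 6.6
shift after turn mm [   7.3 -197.9 -639.8]
```

View pics/scene7.png

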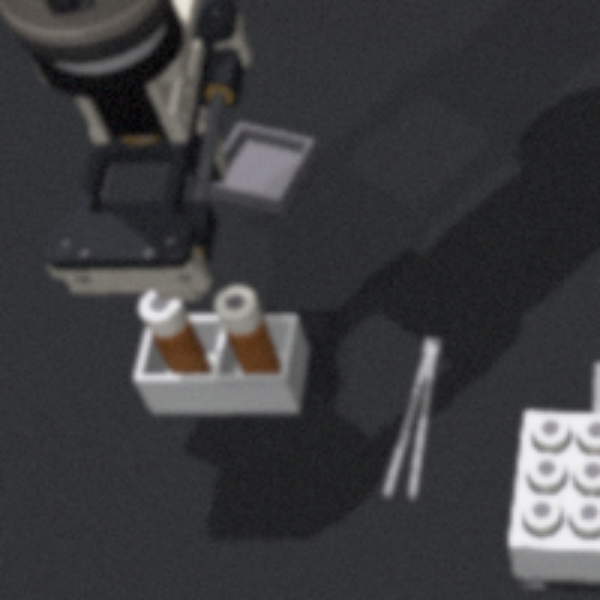

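>>> play_rows --moves '[[[-0.003, 0, 0, 6.6, 1], [-0.003, -0.006, -0.02, 0, 1], [-0.003, -0.01, -0.032, 0, 1], [-0.003, -0.013, -0.043, 0, 1], [-0.003, -0.013, -0.043, 0, 1], [-0.003, -0.013, -0.043, 0, 1], [-0.003, -0.013, -0.043, 0, 1], [-0.003, -0.013, -0.043, 0, 1], [-0.003, -0.013, -0.043, 0, 1], [-0.003, -0.013, -0.043, 0, 1]]]'

```text
time: 28.55
tool_pos: [0.4727, 0.0678, 0.2043]
tool_rot: [-1.684, 1.518, 3.013]
contact_force: [0.6, 0.5, -0.5]
opening: 0.0919
```

```bash
python3 -c "
from h import *
plan(.387,.3458,.18,0)
"
```

```text
t 28.55 p [0.4727 0.0678 0.2043] toolx [-0.052  0.007 -0.999] jaw [ 0.999 -0.015 -0.053] q6 -0.01 F [ 0.6  0.5 -0.5] open 0.0919
shift tool mm [  30.6  -88.5 -276.5]
jaw now -0.9 turn -0.9
shift after turn mm [  30.6  -84.3 -277.8]
```

>>> play_rows --moves '[[[0, -0.011, -0.038, 0, 1], [0, -0.011, -0.036, 0, 1], [0, -0.011, -0.034, 0, 1], [0, -0.01, -0.03, 0, 1], [0, -0.009, -0.028, 0, 1], [0, -0.008, -0.024, 0, 1], [0, -0.006, -0.018, 0, 1], [0, -0.005, -0.014, 0, 1], [0, -0.003, -0.008, 0, 1], [0, 0, 0, 0, 1]]]'

```text
time: 29.55
tool_pos: [0.3901, 0.3115, 0.2024]
tool_rot: [-1.594, 1.504, 3.111]
contact_force: [0.2, 0.5, 0.6]
opening: 0.0918
```

```bash
python3 -c "
from h import *
plan(.387,.3458,.18,0)
"
```

```text
t 29.55 p [0.3901 0.3115 0.2024] toolx [-0.067  0.002 -0.998] jaw [ 0.998 -0.008 -0.067] q6 0.49 F [0.2 0.5 0.6] open 0.0918
shift tool mm [ 22.6  -1.9 -34.3]
jaw now -0.4 turn -0.4
shift after turn mm [ 22.6  -1.6 -34.3]
```

>>> play_rows --moves '[[[0, 0, -0.008, 0, 1], [0, 0, -0.012, 0, 1], [0, 0, -0.008, 0, 1], [0, 0, -0.003, 0, 1], [0, 0, 0, 0, 1], [0.03, 0, 0, 0, 1], [0.03, 0, 0, 0, 1], [0, 0, 0, 0, 1], [0, 0, 0, 0, 1], [0, 0, 0, 0, 1]]]'

```text
time: 30.55
tool_pos: [0.3891, 0.3437, 0.143]
tool_rot: [-1.607, 1.507, 3.094]
contact_force: [0.3, 0.1, -0.0]
opening: 0.0919
```

```bash
python3 -c "
from h import *
plan(.387,.3458,.18,0)
"
```

```text
t 30.55 p [0.3891 0.3437 0.143 ] toolx [-0.064  0.003 -0.998] jaw [ 0.998 -0.011 -0.064] q6 0.55 F [ 0.3  0.1 -0. ] open 0.0919
shift tool mm [-36.8  -4.4  -2.2]
jaw now -0.6 turn -0.6
shift after turn mm [-36.8  -4.4  -2.2]
```

>>> play_rows --moves '[[[-0.045, 0, 0, 0, 1], [-0.045, 0, 0, 0, 1], [-0.045, 0, 0, 0, 1], [-0.045, 0, 0, 0, 1], [0, 0, 0, 0, 1], [0, 0, 0, 0, 1], [0, 0, 0, 0, 1], [0, 0, 0, 0, 1], [0, 0, 0, 0, 1], [0, 0, 0, 0, 1]]]'

```text
time: 31.55
tool_pos: [0.4008, 0.3421, 0.3361]
tool_rot: [-1.674, 1.513, 3.027]
contact_force: [0.3, -0.8, 0.6]
opening: 0.0921
```

```bash
python3 -c "
from h import *
plan(.387,.3458,.18,0)
"
```

```text
t 31.55 p [0.4008 0.3421 0.3361] toolx [-0.057  0.007 -0.998] jaw [ 0.998 -0.011 -0.057] q6 0.55 F [ 0.3 -0.8  0.6] open 0.0921
shift tool mm [156.7  -4.9  -2.7]
jaw now -0.7 turn -0.7
shift after turn mm [156.7  -4.9  -2.7]
```

>>> play_rows --moves '[[[0.045, 0, 0, 0, 1], [0.045, 0, 0, 0, 1], [0.045, 0, 0, 0, 1], [0.045, 0, 0, 0, 1], [0, 0, 0, 0, 1], [0, 0, 0, 0, 1], [0, 0, 0, 0, 1], [0, 0, 0, 0, 1], [0, 0, 0, 0, 1], [0, 0, 0, 0, 1]]]'

```text
time: 32.55
tool_pos: [0.3938, 0.3454, 0.1569]
tool_rot: [-1.807, 1.521, 2.894]
contact_force: [-0.2, -0.1, -0.0]
opening: 0.0917
```

```bash
python3 -c "
from h import *
plan(.387,.3458,.18,0)
"
```

```text
t 32.55 p [0.3938 0.3454 0.1569] toolx [-0.048  0.012 -0.999] jaw [ 0.999 -0.011 -0.048] q6 0.55 F [-0.2 -0.1 -0. ] open 0.0917
shift tool mm [-22.7  -7.9  -0.6]
jaw now -0.6 turn -0.6
shift after turn mm [-22.7  -7.9  -0.7]
```

>>> play_rows --moves '[[[0, 0, 0, -8.4, 1], [0, 0, 0, -8.4, 1], [0, 0, 0, -8.4, 1], [0, 0, 0, -8.4, 1], [0, 0, 0, -8.4, 1], [0, 0, 0, -8.4, 1], [0, 0, 0, -8.4, 1], [0, 0, 0, -8.4, 1], [0, 0, 0, -8.4, 1], [0, 0, 0, 0, 1]]]'

```text
time: 33.55
tool_pos: [0.3972, 0.3473, 0.1651]
tool_rot: [2.856, 1.53, 2.626]
contact_force: [0.0, 0.1, 0.1]
opening: 0.0916
```

```bash
python3 -c "
from h import *
plan(.387,.3458,.034,75)
import cv2
for n in('scene','top'): cv2.imwrite(f'pics/{n}8.png',cv2.resize(robot.read_camera(n)[130:330,(400 if n=='scene' else 80):][:,:200,::-1],None,fx=3,fy=3))
"
```

```text
t 33.55 p [0.3972 0.3473 0.1651] toolx [-0.035  0.02  -0.999] jaw [0.228 0.974 0.011] q6 -0.81 F [0.  0.1 0.1] open 0.0916
shift tool mm [131.3  -5.3  -4.5]
jaw now 76.8 turn 1.8
shift after turn mm [131.3  -5.4  -4.4]
```

View pics/scene8.png

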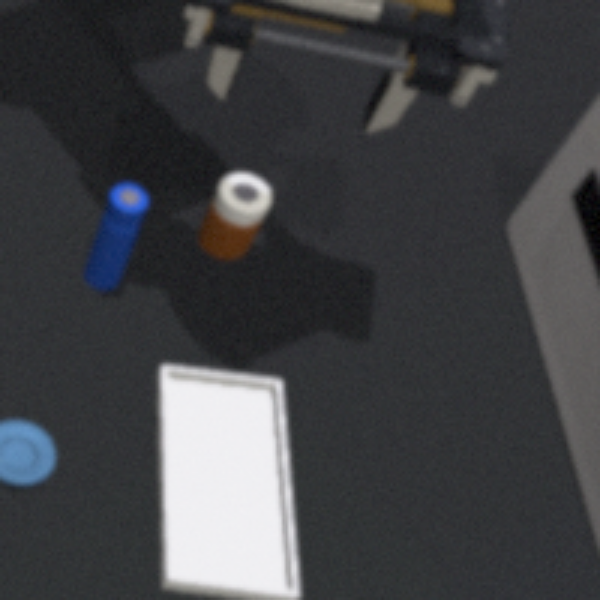

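View pics/top8.png

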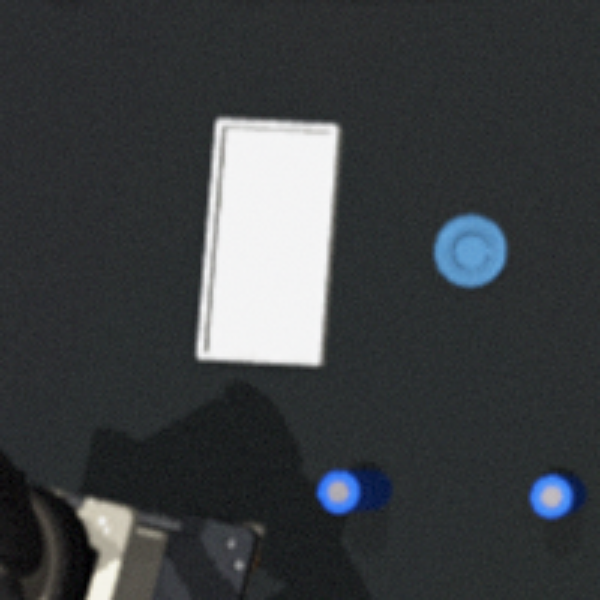

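```bash
python3 -c "
from h import *
print((proj('scene',[[.3972,.3473,.1651]])-[400,130])*3)
print(ray('top',(192.7,294),.095),ray('scene',(400+129/3,130+198/3),.095))
print(ray('scene',(400+246/3,130+191/3),.058))
"
```

```text
[[292.20626736 101.58547721]]
[0.43071159 0.24543554 0.095     ] [0.43486718 0.24858769 0.095     ]
[0.38759983 0.34862428 0.058     ]
```

>>> play_rows --moves '[[[0, -0.002, -0.002, 0, 1], [0.008, -0.002, -0.002, 0, 1], [0.014, -0.001, 0, 0, 1], [0.016, 0, 0, 0, 1], [0.016, 0, 0, 0, 1], [0.014, 0, 0, 0, 1], [0.01, 0, 0, 0, 1], [0.004, 0, 0, 0, 1], [0, 0, 0, 0, 1], [0, 0, 0, 0, 1]]]'

```text
time: 34.65
tool_pos: [0.3872, 0.344, 0.0784]
tool_rot: [2.882, 1.53, 2.633]
contact_force: [-0.0, 0.3, 0.6]
opening: 0.0914
```

```bash
python3 -c "
from h import *
plan(.387,.3465,.034,75)
"
```

```text
t 34.65 p [0.3872 0.344  0.0784] toolx [-0.036  0.02  -0.999] jaw [0.247 0.969 0.01 ] q6 -0.79 F [-0.   0.3  0.6] open 0.0914
shift tool mm [44.4  1.9  1. ]
jaw now 75.7 turn 0.7
shift after turn mm [44.4  1.9  1. ]
```

>>> play_rows --moves '[[[0.005, 0.001, 0.001, 0, 1], [0.008, 0.001, 0, 0, 1], [0.009, 0, 0, 0, 1], [0.009, 0, 0, 0, 1], [0.006, 0, 0, 0, 1], [0.003, 0, 0, 0, 1], [0.001, 0, 0, 0, 0.6], [0, 0, 0, 0, 0.3], [0, 0, 0, 0, 0.1], [0, 0, 0, 0, 0.1]]]'

```text
time: 35.65
tool_pos: [0.3881, 0.3473, 0.0349]
tool_rot: [2.822, 1.531, 2.572]
contact_force: [0.3, 0.7, 0.2]
opening: 0.0645
```

```bash
python3 -c "
from h import *
plan(.387,.3465,.034,75)
"
```

```text
t 35.65 p [0.3881 0.3473 0.0349] toolx [-0.033  0.021 -0.999] jaw [0.247 0.969 0.012] q6 -0.79 F [0.3 0.7 0.2] open 0.0645
shift tool mm [ 1.  -1.1 -0.9]
jaw now 75.7 turn 0.7
shift after turn mm [ 1.  -1.1 -0.8]
```

>>> play_rows --moves '[[[0, 0, 0, 0, 0], [0, 0, 0, 0, -0.1], [0, 0, 0, 0, -0.3], [0, 0, 0, 0, -1], [0, 0, 0, 0, -1], [0, 0, 0, 0, -1], [0, 0, 0, 0, -1], [0, 0, 0, 0, -1], [0, 0, 0, 0, -1], [0, 0, 0, 0, -1]]]' --grip_force 14

```text
time: 36.65
tool_pos: [0.3885, 0.3475, 0.0356]
tool_rot: [2.793, 1.532, 2.544]
contact_force: [0.0, 0.2, -0.1]
opening: 0.0385
```

>>> play_rows --moves '[[[-0.004, 0, 0, 0, -1], [-0.01, 0, 0, 0, -1], [-0.016, 0, 0, 0, -1], [-0.02, 0, 0, 0, -1], [-0.02, 0, 0, 0, -1], [-0.02, 0, 0, 0, -1], [-0.02, 0, 0, 0, -1], [-0.014, 0, 0, 0, -1], [-0.006, 0, 0, 0, -1], [0, 0, 0, 0, -1]]]'

```text
time: 37.65
tool_pos: [0.3926, 0.3442, 0.1762]
tool_rot: [2.737, 1.533, 2.487]
contact_force: [-0.4, 0.1, -1.8]
opening: 0.0384
```

```bash
python3 -c "
from h import *
plan(.388,-.3436,.18,75)
"
```

```text
t 37.65 p [0.3926 0.3442 0.1762] toolx [-0.03   0.023 -0.999] jaw [0.248 0.969 0.015] q6 -0.79 F [-0.4  0.1 -1.8] open 0.0384
shift tool mm [ -19.4 -667.4  165.2]
jaw now 75.7 turn 0.7
shift after turn mm [ -19.4 -665.4  172.9]
```

>>> play_rows --moves '[[[-0.002, -0.012, 0.004, 0, -1], [-0.003, -0.022, 0.008, 0, -1], [-0.003, -0.03, 0.011, 0, -1], [-0.003, -0.036, 0.013, 0, -1], [-0.003, -0.036, 0.013, 0, -1], [-0.003, -0.036, 0.013, 0, -1], [-0.003, -0.036, 0.013, 0, -1], [-0.003, -0.036, 0.012, 0, -1], [-0.003, -0.036, 0.012, 0, -1], [-0.003, -0.036, 0.01, 0, -1]]]'

```text
time: 38.65
tool_pos: [0.415, -0.0046, 0.191]
tool_rot: [2.978, 1.522, 2.736]
contact_force: [1.4, 0.3, -1.3]
opening: 0.0386
```

```bash
python3 -c "
from h import *
plan(.388,-.3436,.18,75)
"
```

```text
t 38.65 p [ 0.415  -0.0046  0.191 ] toolx [-0.045  0.019 -0.999] jaw [0.24  0.971 0.008] q6 -1.54 F [ 1.4  0.3 -1.3] open 0.0386
shift tool mm [   5.7 -335.7   55.4]
jaw now 76.1 turn 1.1
shift after turn mm [   5.7 -334.5   62. ]
```

>>> play_rows --moves '[[[-0.002, -0.036, 0.006, 0, -1], [-0.002, -0.036, 0.006, 0, -1], [-0.002, -0.036, 0.006, 0, -1], [-0.002, -0.036, 0.006, 0, -1], [-0.002, -0.034, 0.006, 0, -1], [-0.001, -0.032, 0.006, 0, -1], [0, -0.028, 0.005, 0, -1], [0, -0.02, 0.004, 0, -1], [0, -0.012, 0.002, 0, -1], [0, -0.006, 0, 0, -1]]]'

```text
time: 39.65
tool_pos: [0.3809, -0.3006, 0.1902]
tool_rot: [2.953, 1.506, 2.703]
contact_force: [-0.2, -0.6, -2.0]
opening: 0.0382
```

```bash
python3 -c "
from h import *
plan(.388,-.3436,.04,75)
"
```

```text
t 39.65 p [ 0.3809 -0.3006  0.1902] toolx [-0.059  0.027 -0.998] jaw [0.248 0.969 0.012] q6 -2.12 F [-0.2 -0.6 -2. ] open 0.0382
shift tool mm [148.3 -41.7  27. ]
jaw now 75.6 turn 0.6
shift after turn mm [148.3 -41.4  27.5]
```

>>> play_rows --moves '[[[-0.02, 0, 0, 6, -1], [-0.035, 0, 0, 8.4, -1], [-0.035, 0, 0, 8.4, -1], [-0.03, 0, 0, 6, -1], [-0.01, 0, 0, 0, -1], [0.02, 0, 0, -6, -1], [0.035, 0, 0, -8.4, -1], [0.035, 0, 0, -8.4, -1], [0.03, 0, 0, -6, -1], [0.01, 0, 0, 0, -1]]]'

```text
time: 40.65
tool_pos: [0.3768, -0.2929, 0.1857]
tool_rot: [2.872, 1.497, 2.639]
contact_force: [-0.7, -0.8, -0.5]
opening: 0.0385
```

```bash
python3 -c "
from h import *
plan(.388,-.3436,.04,75)
"
```

```text
t 40.65 p [ 0.3768 -0.2929  0.1857] toolx [-0.065  0.036 -0.997] jaw [0.231 0.973 0.02 ] q6 -2.14 F [-0.7 -0.8 -0.5] open 0.0385
shift tool mm [142.7 -49.6  32.9]
jaw now 76.6 turn 1.6
shift after turn mm [142.7 -48.6  34.3]
```

>>> play_rows --moves '[[[0, -0.006, 0.004, -1.6, -1], [0, -0.008, 0.005, 0, -1], [0, -0.009, 0.006, 0, -1], [0, -0.009, 0.006, 0, -1], [0, -0.007, 0.005, 0, -1], [0, -0.004, 0.003, 0, -1], [0, 0, 0, 0, -1], [0.008, 0, 0, 0, -1], [0.012, 0, 0, 0, -1], [0.008, 0, 0, 0, -1]]]'

```text
time: 41.65
tool_pos: [0.3939, -0.3394, 0.1483]
tool_rot: [2.799, 1.489, 2.606]
contact_force: [0.0, 0.0, -1.3]
opening: 0.0385
```

```bash
python3 -c "
from h import *
plan(.388,-.3436,.04,75)
"
```

```text
t 41.65 p [ 0.3939 -0.3394  0.1483] toolx [-0.07   0.042 -0.997] jaw [0.193 0.981 0.027] q6 -2.21 F [ 0.   0.  -1.3] open 0.0385
shift tool mm [108.2  -8.2   3.4]
jaw now 78.9 turn 3.9
shift after turn mm [108.2  -8.    3.9]
```

>>> play_rows --moves '[[[0.006, -0.002, 0.001, 0, -1], [0.01, -0.002, 0.001, 0, -1], [0.012, -0.002, 0.001, 0, -1], [0.012, -0.001, 0.001, 0, -1], [0.012, 0, 0, 0, -1], [0.01, 0, 0, 0, -1], [0.006, 0, 0, 0, -1], [0.002, 0, 0, 0, -1], [0, 0, 0, 0, -1], [0, 0, 0, 0, -1]]]'

```text
time: 42.65
tool_pos: [0.3906, -0.3435, 0.0703]
tool_rot: [2.786, 1.486, 2.594]
contact_force: [0.3, 0.3, -1.4]
opening: 0.0387
```

```bash
python3 -c "
from h import *
plan(.389,-.3436,.04,75)
import cv2
for n in('scene','top'): cv2.imwrite(f'pics/{n}9.png',cv2.resize(robot.read_camera(n)[130:330,(100 if n=='scene' else 380):][:,:200,::-1],None,fx=3,fy=3))
"
```

```text
t 42.65 p [ 0.3906 -0.3435  0.0703] toolx [-0.072  0.044 -0.996] jaw [0.193 0.981 0.029] q6 -2.21 F [ 0.3  0.3 -1.4] open 0.0387
shift tool mm [30.3 -1.3  0.8]
jaw now 78.9 turn 3.9
shift after turn mm [30.3 -1.2  0.9]
```

View pics/scene9.png

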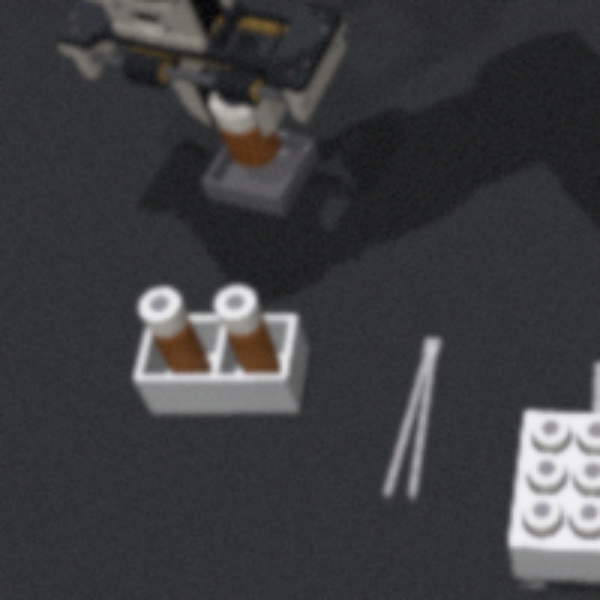

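The jar's foot, crop (255,160), is over the middle of the low holder. Both vials stand upright.

>>> play_rows --moves '[[[0.004, -0.001, 0.001, 0, -1], [0.006, 0, 0, 0, -1], [0.005, 0, 0, 0, -1], [0.003, 0, 0, 0, -1], [0.002, 0, 0, 0, -1], [0.001, 0, 0, 0, -1], [0.001, 0, 0, 0, -1], [0.001, 0, 0, 0, -1], [0, 0, 0, 0, -1], [0, 0, 0, 0, -1]]]'

```text
time: 43.75
tool_pos: [0.3901, -0.3442, 0.0461]
tool_rot: [2.795, 1.488, 2.602]
contact_force: [0.1, -0.5, -0.4]
opening: 0.0382
```

>>> play_rows --moves '[[[0.001, 0, 0, 0, -1], [0.001, 0, 0, 0, -1], [0.001, 0, 0, 0, -1], [0.001, 0, 0, 0, -1], [0, 0, 0, 0, -1], [0, 0, 0, 0, -1], [0, 0, 0, 0, -1], [0, 0, 0, 0, -1], [0, 0, 0, 0, -1], [0, 0, 0, 0, -1]]]'

```text
time: 44.75
tool_pos: [0.39, -0.3442, 0.0421]
tool_rot: [2.797, 1.489, 2.605]
contact_force: [-0.2, -0.8, -0.6]
opening: 0.0388
```

```bash
python3 -c "
from h import *
plan(.389,-.3436,.04,75)
"
```

```text
t 44.75 p [ 0.39   -0.3442  0.0421] toolx [-0.07   0.042 -0.997] jaw [0.192 0.981 0.028] q6 -2.21 F [-0.2 -0.8 -0.6] open 0.0388
shift tool mm [ 2.2  0.3 -0.9]
jaw now 78.9 turn 3.9
shift after turn mm [ 2.2  0.3 -1. ]
```

>>> play_rows --moves '[[[0.001, 0, 0, 0, -1], [0.001, 0, 0, 0, -1], [0, 0, 0, 0, -1], [0.001, 0, 0, 0, -1], [0, 0, 0, 0, -1], [0, 0, 0, 0, -0.16], [0, 0, 0, 0, -0.14], [0, 0, 0, 0, -0.12], [0, 0, 0, 0, -0.08], [0, 0, 0, 0, 0]]]'

```text
time: 45.75
tool_pos: [0.3899, -0.3442, 0.0399]
tool_rot: [2.802, 1.49, 2.609]
contact_force: [0.2, 1.5, -0.4]
opening: 0.0449
```

>>> play_rows --moves '[[[0, 0, 0, 0, 0.2], [0, 0, 0, 0, 0.3], [0, 0, 0, 0, 0.4], [-0.005, 0, 0, 0, 0.4], [-0.01, 0, 0, 0, 0.4], [-0.02, 0, 0, 0, 0.5], [-0.03, 0, 0, 0, 1], [-0.03, 0, 0, 0, 1], [-0.03, 0, 0, 0, 1], [0, 0, 0, 0, 1]]]'

```text
time: 46.75
tool_pos: [0.3991, -0.3497, 0.1731]
tool_rot: [2.805, 1.491, 2.612]
contact_force: [0.9, 0.1, -0.1]
opening: 0.0911
```

```bash
python3 -c "
from h import *
plan(.563,-.032,.12,95)
import cv2
for n in('scene','top'): cv2.imwrite(f'pics/{n}10.png',cv2.resize(robot.read_camera(n)[130:330,(100 if n=='scene' else 380):][:,:200,::-1],None,fx=3,fy=3))
"
```

```text
t 46.75 p [ 0.3991 -0.3497  0.1731] toolx [-0.069  0.04  -0.997] jaw [0.192 0.981 0.026] q6 -2.22 F [ 0.9  0.1 -0.1] open 0.0911
shift tool mm [ 54.5 341.8 104.1]
jaw now 78.9 turn -16.1
shift after turn mm [ 54.5 299.5 194.7]
```

View pics/scene10.png

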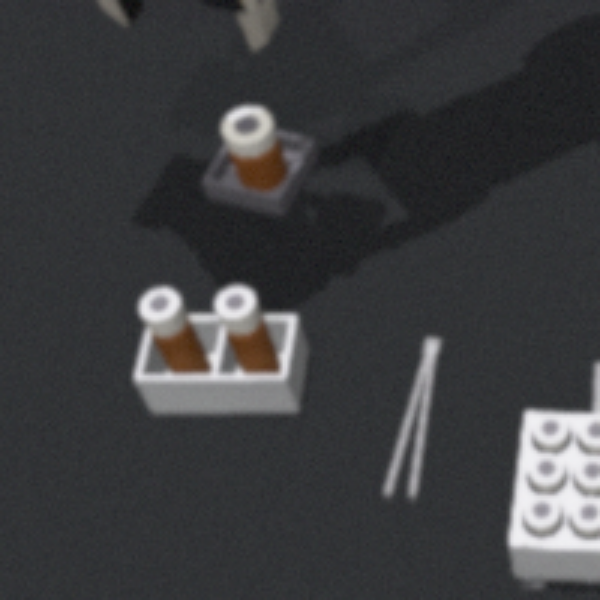

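>>> play_rows --moves '[[[-0.045, 0, 0, 0, 1], [-0.045, 0, 0, 0, 1], [-0.045, 0, 0, 0, 1], [0, 0, 0, 0, 1], [0, 0, 0, 0, 1], [0.045, 0, 0, 0, 1], [0.045, 0, 0, 0, 1], [0.045, 0, 0, 0, 1], [0, 0, 0, 0, 1], [0, 0, 0, 0, 1]]]'

```text
time: 47.85
tool_pos: [0.3914, -0.3413, 0.1585]
tool_rot: [2.714, 1.461, 2.522]
contact_force: [0.5, 0.0, 0.5]
opening: 0.0917
```

```bash
python3 -c "
from h import *
plan(.563,-.032,.12,95)
"
```

```text
t 47.85 p [ 0.3914 -0.3413  0.1585] toolx [-0.089  0.064 -0.994] jaw [0.194 0.98  0.045] q6 -2.22 F [0.5 0.  0.5] open 0.0917
shift tool mm [ 42.7 334.6 113.2]
jaw now 78.8 turn -16.2
shift after turn mm [ 42.7 289.8 202. ]
```

>>> play_rows --moves '[[[-0.004, -0.008, 0.018, 0, 1], [-0.004, -0.013, 0.028, 0, 1], [-0.003, -0.015, 0.034, 0, 1], [-0.003, -0.017, 0.036, 0, 1], [-0.003, -0.017, 0.036, 0, 1], [-0.003, -0.017, 0.036, 0, 1], [-0.003, -0.017, 0.036, 0, 1], [-0.003, -0.017, 0.036, 0, 1], [0, -0.017, 0.036, 0, 1], [0, -0.017, 0.036, 0, 1]]]'

```text
time: 48.85
tool_pos: [0.646, -0.5256, 0.1586]
tool_rot: [2.798, 1.509, 2.604]
contact_force: [5.4, -4.9, 5.1]
opening: 0.0921
```

```bash
python3 -c "
from h import *
plan(.563,-.032,.12,95)
print(np.round(robot.observe()['qpos'],2))
"
```

```text
t 48.85 p [ 0.646  -0.5256  0.1586] toolx [-0.053  0.032 -0.998] jaw [0.193 0.981 0.021] q6 -2.15 F [ 5.4 -4.9  5.1] open 0.0921
shift tool mm [  58.7  467.4 -173.5]
jaw now 78.9 turn -16.1
shift after turn mm [ 58.7 497.2 -36.9]
[-0.77  1.21  0.04 -0.02  1.95 -2.15]
```

```bash
python3 -c "
from h import *
o=robot.observe();print(o['qpos'],o['qvel'])
"
```

```text
[-0.76933418  1.21316356  0.03570065 -0.01542058  1.95330939 -2.15196046] [0.03012031 0.30093018 0.01713205 0.01851777 0.02343908 0.03572398]
```

>>> play_rows --moves '[[[-0.002, 0.004, -0.008, 0, 1], [-0.003, 0.008, -0.014, 0, 1], [-0.003, 0.011, -0.021, 0, 1], [-0.003, 0.013, -0.025, 0, 1], [-0.003, 0.013, -0.025, 0, 1], [-0.003, 0.013, -0.025, 0, 1], [-0.003, 0.011, -0.021, 0, 1], [0, 0.008, -0.014, 0, 1], [0, 0.004, -0.008, 0, 1], [0, 0, 0, 0, 1]]]'

```text
time: 49.85
tool_pos: [0.5021, -0.408, 0.1964]
tool_rot: [2.799, 1.509, 2.607]
contact_force: [0.9, -0.8, -0.8]
opening: 0.0918
```

```bash
python3 -c "
from h import *
plan(.563,-.032,.12,95)
o=robot.observe();print(o['qpos'])
"
```

```text
t 49.85 p [ 0.5021 -0.408   0.1964] toolx [-0.053  0.032 -0.998] jaw [0.192 0.981 0.021] q6 -2.17 F [ 0.9 -0.8 -0.8] open 0.0918
shift tool mm [ 84.9 379.   -7.3]
jaw now 79.0 turn -16.0
shift after turn mm [ 84.9 366.3  97.8]
[-0.7929533   0.63015764  1.13232813 -0.01596132  1.43911804 -2.16897253]
```

>>> play_rows --moves '[[[0, -0.021, 0.04, 0, 1], [0, -0.021, 0.04, 0, 1], [0, 0, 0, 0, 1], [0, 0, 0, 0, 1], [0, 0, 0, 0, 1], [0, 0.004, -0.008, 0, 1], [0, 0.007, -0.014, 0, 1], [0, 0.009, -0.018, 0, 1], [0, 0.009, -0.018, 0, 1], [0, 0.009, -0.018, 0, 1]]]'

```text
time: 50.85
tool_pos: [0.5026, -0.4098, 0.2019]
tool_rot: [2.803, 1.51, 2.61]
contact_force: [-0.3, -0.3, 1.0]
opening: 0.0919
```

```bash
python3 -c "
from h import *
plan(.563,-.032,.12,95)
o=robot.observe();print(o['qpos'])
"
```

```text
t 50.85 p [ 0.5026 -0.4098  0.2019] toolx [-0.052  0.031 -0.998] jaw [0.191 0.981 0.02 ] q6 -2.17 F [-0.3 -0.3  1. ] open 0.0919
shift tool mm [ 90.2 380.6  -7.9]
jaw now 79.0 turn -16.0
shift after turn mm [ 90.2 368.   97.6]
[-0.79431031  0.62893564  1.11946806 -0.01590623  1.45187415 -2.17061286]
```

>>> play_rows --moves '[[[0, 0, 0, -8, 1], [0, 0, 0, -8, 1], [0.001, 0.006, 0.002, 0, 1], [0.003, 0.014, 0.004, 0, 1], [0.005, 0.022, 0.006, 0, 1], [0.006, 0.027, 0.007, 0, 1], [0.006, 0.027, 0.007, 0, 1], [0.006, 0.027, 0.007, 0, 1], [0.006, 0.027, 0.007, 0, 1], [0.006, 0.027, 0.007, 0, 1]]]'

```text
time: 51.85
tool_pos: [0.5276, -0.2182, 0.1797]
tool_rot: [2.616, 1.527, 2.676]
contact_force: [0.2, -0.6, -0.0]
opening: 0.0918
```

```bash
python3 -c "
from h import *
plan(.563,-.032,.12,95)
"
```

```text
t 51.85 p [ 0.5276 -0.2182  0.1797] toolx [-0.039  0.02  -0.999] jaw [-0.06   0.998  0.022] q6 -2.16 F [ 0.2 -0.6 -0. ] open 0.0918
shift tool mm [ 61.9 182.4  48.9]
jaw now 93.4 turn -1.6
shift after turn mm [ 61.9 181.   53.9]
```

>>> play_rows --moves '[[[0.006, 0.026, 0.007, -1.6, 1], [0.006, 0.025, 0.007, 0, 1], [0.006, 0.025, 0.007, 0, 1], [0.006, 0.024, 0.007, 0, 1], [0.005, 0.02, 0.006, 0, 1], [0.004, 0.016, 0.005, 0, 1], [0.003, 0.011, 0.004, 0, 1], [0.002, 0.007, 0.002, 0, 1], [0, 0.003, 0, 0, 1], [0, 0, 0, 0, 1]]]'

```text
time: 52.85
tool_pos: [0.5565, -0.0426, 0.1499]
tool_rot: [2.546, 1.536, 2.607]
contact_force: [0.8, 0.0, 0.2]
opening: 0.0921
```

```bash
python3 -c "
from h import *
plan(.563,-.032,.012,95)
import cv2
for n in('scene','top'): cv2.imwrite(f'pics/{n}11.png',cv2.resize(robot.read_camera(n)[120:320,(220 if n=='scene' else 240):][:,:200,::-1],None,fx=3,fy=3))
"
```

```text
t 52.85 p [ 0.5565 -0.0426  0.1499] toolx [-0.03   0.018 -0.999] jaw [-0.061  0.998  0.019] q6 -1.86 F [0.8 0.  0.2] open 0.0921
shift tool mm [137.8   7.5  11.1]
jaw now 93.5 turn -1.5
shift after turn mm [137.8   7.2  11.3]
```

View pics/scene11.png

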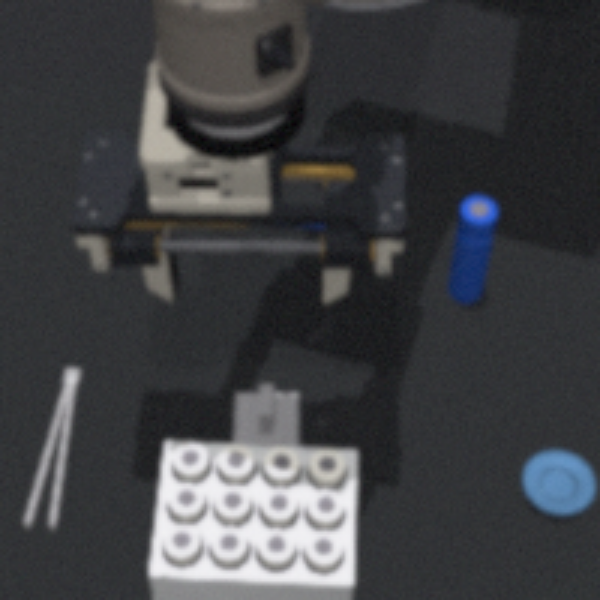

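View pics/top11.png

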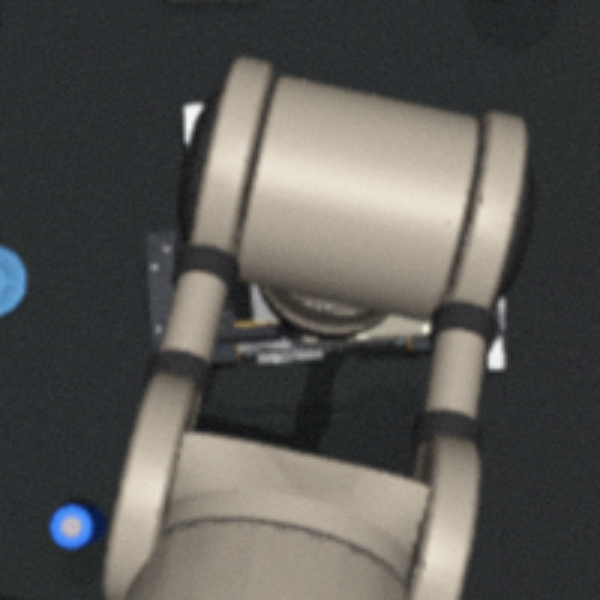

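>>> play_rows --moves '[[[0.006, 0.001, 0.002, -1.5, 1], [0.01, 0.002, 0.002, 0, 1], [0.012, 0.002, 0.003, 0, 1], [0.014, 0.001, 0.002, 0, 0.6], [0.014, 0, 0.001, 0, 0.2], [0.014, 0, 0, 0, 0], [0.012, 0, 0, 0, -0.2], [0.008, 0, 0, 0, -0.2], [0.004, 0, 0, 0, -0.2], [0, 0, 0, 0, -0.2]]]'

```text
time: 53.95
tool_pos: [0.5627, -0.0357, 0.0448]
tool_rot: [2.566, 1.532, 2.652]
contact_force: [-0.5, -0.6, 0.8]
opening: 0.041
```

```bash
python3 -c "
from h import *
plan(.563,-.032,.012,95)
"
```

```text
t 53.95 p [ 0.5627 -0.0357  0.0448] toolx [-0.034  0.018 -0.999] jaw [-0.085  0.996  0.021] q6 -1.87 F [-0.5 -0.6  0.8] open 0.041
shift tool mm [32.8  3.   1.7]
jaw now 94.9 turn -0.1
shift after turn mm [32.8  3.   1.7]
```

>>> play_rows --moves '[[[0.003, 0.001, 0.001, 0, -0.2], [0.005, 0.001, 0.001, 0, -0.2], [0.006, 0.001, 0, 0, -0.2], [0.005, 0, 0, 0, -0.2], [0.004, 0, 0, 0, -0.2], [0.003, 0, 0, 0, -0.2], [0.002, 0, 0, 0, -0.2], [0, 0, 0, 0, -0.2], [0, 0, 0, 0, -0.2], [0, 0, 0, 0, -0.2]]]'

```text
time: 54.95
tool_pos: [0.565, -0.032, 0.0161]
tool_rot: [2.535, 1.536, 2.62]
contact_force: [-0.3, -0.4, -0.5]
opening: 0.0367
```

```bash
python3 -c "
from h import *
plan(.563,-.032,.012,95)
import cv2
for n in('scene',): cv2.imwrite(f'pics/{n}12.png',cv2.resize(robot.read_camera(n)[120:320,(220 if n=='scene' else 240):][:,:200,::-1],None,fx=3,fy=3))
"
```

```text
t 54.95 p [ 0.565  -0.032   0.0161] toolx [-0.031  0.018 -0.999] jaw [-0.085  0.996  0.02 ] q6 -1.86 F [-0.3 -0.4 -0.5] open 0.0367
shift tool mm [ 4.2  0.1 -1.9]
jaw now 94.9 turn -0.1
shift after turn mm [ 4.2  0.1 -1.9]
```

View pics/scene12.png

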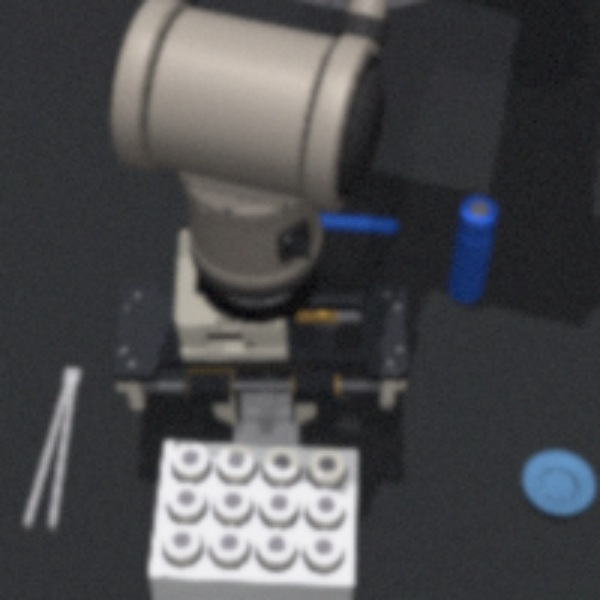

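The fingers flank the tab, crop (265,410), at (225,410) and (305,410). I'll lower 4 mm and close lightly.

>>> play_rows --moves '[[[0.002, 0, -0.001, 0, -0.3], [0.002, 0, -0.001, 0, -0.5], [0, 0, 0, 0, -0.6], [0, 0, 0, 0, -0.7], [0, 0, 0, 0, -1], [0, 0, 0, 0, -1], [0, 0, 0, 0, -1], [0, 0, 0, 0, -1], [0, 0, 0, 0, -1], [0, 0, 0, 0, -1]]]' --grip_force 6

```text
time: 56.0
tool_pos: [0.5628, -0.0322, 0.0122]
tool_rot: [2.534, 1.536, 2.62]
contact_force: [-0.5, 0.2, -0.3]
opening: 0.0102
```

>>> play_rows --moves '[[[0, 0, 0, 0, -1], [0, 0, 0, 0, -1], [0, 0, 0, 0, -1], [0, 0, 0, 0, -1], [0, 0, 0, 0, -1], [0, 0, 0, 0, -1], [0, 0, 0, 0, -1], [0, 0, 0, 0, -1], [0, 0, 0, 0, -1], [0, 0, 0, 0, -1]]]' --grip_force 25

```text
time: 57.0
tool_pos: [0.5628, -0.0323, 0.0123]
tool_rot: [2.543, 1.536, 2.629]
contact_force: [-0.8, -0.4, -0.4]
opening: 0.0099
```

```bash
python3 -c "
from h import *
plan(.563-.072,-.032-.005,.012,95)
"
```

```text
t 57.0 p [ 0.5628 -0.0323  0.0123] toolx [-0.03   0.017 -0.999] jaw [-0.086  0.996  0.019] q6 -1.87 F [-0.8 -0.4 -0.4] open 0.0099
shift tool mm [  2.4   1.4 -71.9]
jaw now 94.9 turn -0.1
shift after turn mm [  2.4   1.5 -71.9]
```

>>> play_rows --moves '[[[0, 0, -0.002, 0, -1], [0, 0, -0.004, 0, -1], [0, 0, -0.006, 0, -1], [0.001, 0, -0.006, 0, -1], [0, 0, -0.006, 0, -1], [0, 0.001, -0.006, 0, -1], [0, 0, -0.006, 0, -1], [0, 0, -0.004, 0, -1], [0, 0, -0.002, 0, -1], [0, 0, 0, 0, -1]]]'

```text
time: 58.0
tool_pos: [0.5208, -0.0353, 0.0127]
tool_rot: [2.395, 1.544, 2.48]
contact_force: [2.8, -0.1, -3.5]
opening: 0.0099
```

```bash
python3 -c "
from h import *
plan(.563-.078,-.032-.006,.0123,95)
import cv2
for n in('scene','top'): cv2.imwrite(f'pics/{n}13.png',cv2.resize(robot.read_camera(n)[120:320,(220 if n=='scene' else 240):][:,:200,::-1],None,fx=3,fy=3))
"
```

```text
t 58.0 p [ 0.5208 -0.0353  0.0127] toolx [-0.021  0.016 -1.   ] jaw [-0.085  0.996  0.018] q6 -1.89 F [ 2.8 -0.1 -3.5] open 0.0099
shift tool mm [  1.1   0.3 -35.9]
jaw now 94.9 turn -0.1
shift after turn mm [  1.1   0.4 -35.9]
```

View pics/scene13.png

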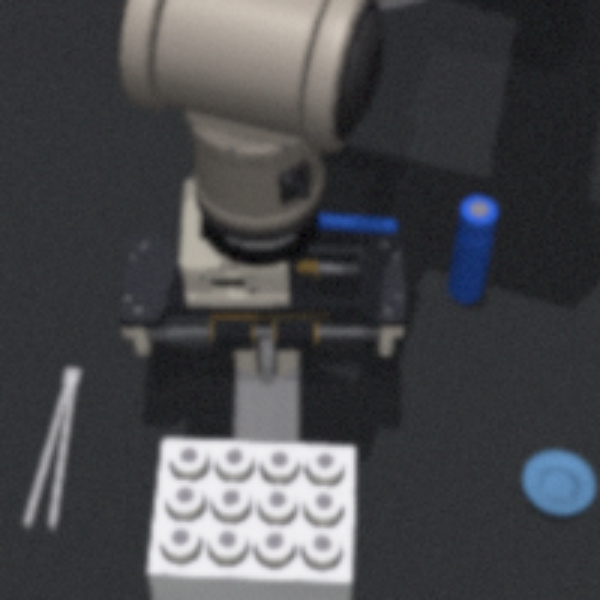

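>>> play_rows --moves '[[[0, 0, -0.002, 0, -1], [0, 0, -0.004, 0, -1], [0.001, 0, -0.005, 0, -1], [0, 0, -0.006, 0, -1], [0, 0, -0.006, 0, -1], [0, 0, -0.006, 0, -1], [0, 0, -0.006, 0, -1], [0, 0, -0.004, 0, -1], [0, 0, -0.002, 0, -1], [0, 0, 0, 0, -1]]]'

```text
time: 59.1
tool_pos: [0.4742, -0.0387, 0.0127]
tool_rot: [2.461, 1.54, 2.547]
contact_force: [0.2, -0.7, -0.2]
opening: 0.0099
```

```bash
python3 -c "
from h import *
plan(.563-.078,-.032-.006,.0123,95)
import cv2
for n in('scene','top'): cv2.imwrite(f'pics/{n}14.png',cv2.resize(robot.read_camera(n)[120:320,(220 if n=='scene' else 240):][:,:200,::-1],None,fx=3,fy=3))
"
```

```text
t 59.1 p [ 0.4742 -0.0387  0.0127] toolx [-0.025  0.017 -1.   ] jaw [-0.085  0.996  0.019] q6 -1.92 F [ 0.2 -0.7 -0.2] open 0.0099
shift tool mm [ 0.2 -0.2 10.8]
jaw now 94.9 turn -0.1
shift after turn mm [ 0.2 -0.2 10.8]
```

View pics/scene14.png

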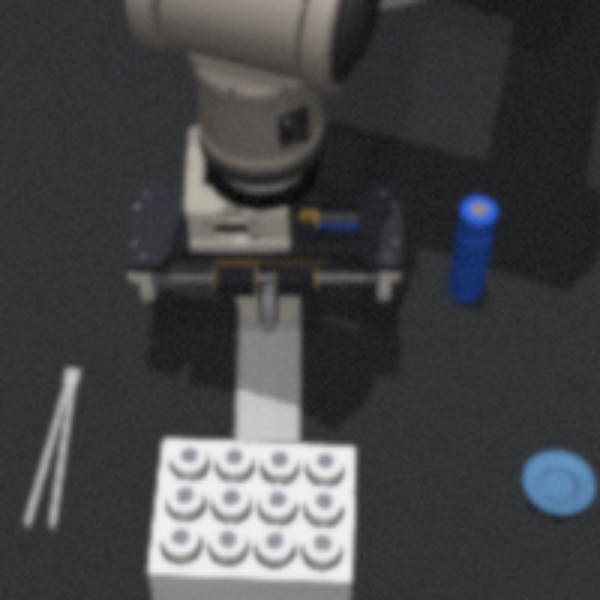

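View pics/top14.png

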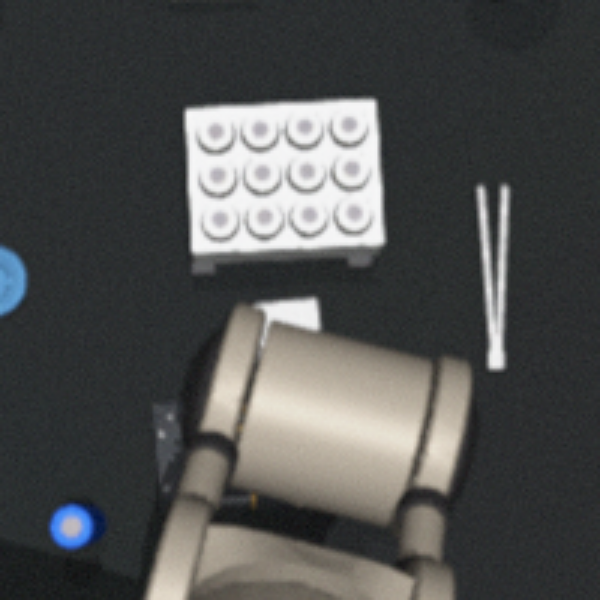

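>>> play_rows --moves '[[[0, 0, 0, 0, -1], [0, 0, 0, 0, -1], [-0.003, 0, 0, 0, -1], [-0.007, 0, 0, 0, -1], [-0.012, 0, 0, 0, -1], [-0.018, 0, 0, 0, -1], [-0.022, 0, 0, 0, -1], [-0.022, 0, 0, 0, -1], [-0.015, 0, 0, 0, -1], [-0.007, 0, 0, 0, -1]]]' --grip_force 45

```text
time: 60.2
tool_pos: [0.4771, -0.0403, 0.1243]
tool_rot: [2.482, 1.539, 2.568]
contact_force: [0.1, -0.5, -2.5]
opening: 0.0098
```

```bash
python3 -c "
from h import *
plan(.565,.3226,.15,86.5)
import cv2
for n in('scene','top'): cv2.imwrite(f'pics/{n}15.png',cv2.resize(robot.read_camera(n)[120:320,(220 if n=='scene' else 240):][:,:200,::-1],None,fx=3,fy=3))
"
```

```text
t 60.2 p [ 0.4771 -0.0403  0.1243] toolx [-0.027  0.017 -0.999] jaw [-0.085  0.996  0.02 ] q6 -1.91 F [ 0.1 -0.5 -2.5] open 0.0098
shift tool mm [-21.7 354.5 118. ]
jaw now 94.9 turn 8.4
shift after turn mm [-21.7 367.9  65. ]
```

View pics/scene15.png

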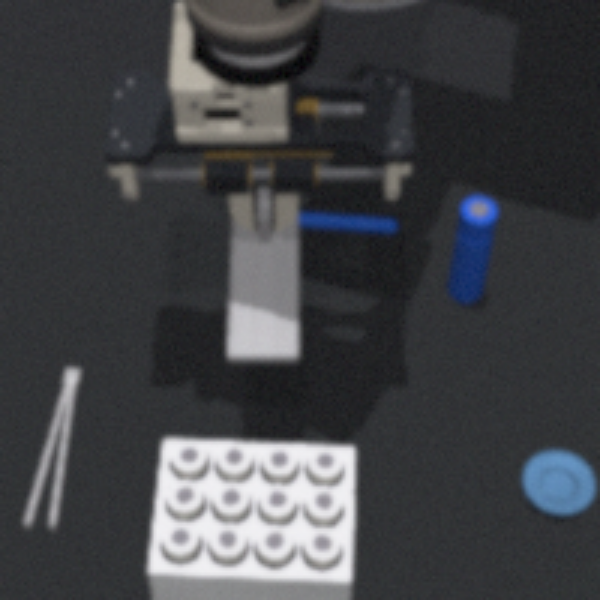

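```bash
python3 -c "
from h import *
for z in (.1116,.105,.098): print((proj('scene',[[.5847,-.031,z]])-[220,120])*3)
"
```

```text
[[261.04643585 356.51846156]]
[[261.15958991 362.17823968]]
[[261.27813981 368.10790871]]
```

>>> play_rows --moves '[[[-0.004, 0, 0, 4.2, -1], [-0.004, 0, 0, 4.2, -1], [-0.004, 0.008, 0.001, 0, -1], [-0.004, 0.015, 0.003, 0, -1], [-0.003, 0.021, 0.004, 0, -1], [-0.002, 0.026, 0.004, 0, -1], [-0.001, 0.028, 0.005, 0, -1], [0, 0.028, 0.005, 0, -1], [0, 0.028, 0.005, 0, -1], [0, 0.028, 0.005, 0, -1]]]'

```text
time: 61.3
tool_pos: [0.5176, 0.1466, 0.1416]
tool_rot: [2.753, 1.525, 2.696]
contact_force: [0.5, -0.2, -1.2]
opening: 0.0098
```

```bash
python3 -c "
from h import *
plan(.565,.3226,.15,86.5)
"
```

```text
t 61.3 p [0.5176 0.1466 0.1416] toolx [-0.041  0.02  -0.999] jaw [0.057 0.998 0.017] q6 -1.41 F [ 0.5 -0.2 -1.2] open 0.0098
shift tool mm [ -6.9 178.5  37. ]
jaw now 86.7 turn 0.2
shift after turn mm [ -6.9 178.7  36.3]
```

>>> play_rows --moves '[[[0, 0.026, 0.005, 0, -1], [0, 0.025, 0.005, 0, -1], [0, 0.024, 0.005, 0, -1], [0, 0.022, 0.005, 0, -1], [0, 0.019, 0.004, 0, -1], [0, 0.016, 0.003, 0, -1], [0, 0.012, 0.003, 0, -1], [0, 0.008, 0.002, 0, -1], [0, 0.004, 0.001, 0, -1], [0, 0, 0, 0, -1]]]'

```text
time: 62.3
tool_pos: [0.5536, 0.3156, 0.1341]
tool_rot: [2.881, 1.513, 2.848]
contact_force: [-0.2, -0.3, -1.2]
opening: 0.0094
```

```bash
python3 -c "
from h import *
plan(.565,.3226,.0175,86.5)
"
```

```text
t 62.3 p [0.5536 0.3156 0.1341] toolx [-0.055  0.017 -0.998] jaw [0.034 0.999 0.015] q6 -1.17 F [-0.2 -0.3 -1.2] open 0.0094
shift tool mm [115.9   5.7  17.7]
jaw now 88.1 turn 1.6
shift after turn mm [115.9   6.1  17.6]
```

>>> play_rows --moves '[[[0.003, 0.001, 0.003, 1.6, -1], [0.006, 0.002, 0.005, 0, -1], [0.009, 0.002, 0.005, 0, -1], [0.01, 0.001, 0.003, 0, -1], [0.01, 0, 0, 0, -1], [0.009, 0, 0, 0, -1], [0.006, 0, 0, 0, -1], [0.003, 0, 0, 0, -1], [0, 0, 0, 0, -1], [0, 0, 0, 0, -1]]]'

```text
time: 63.3
tool_pos: [0.5674, 0.3191, 0.0709]
tool_rot: [2.955, 1.511, 2.889]
contact_force: [0.2, -0.3, -1.3]
opening: 0.0098
```

```bash
python3 -c "
from h import *
plan(.565,.3226,.0175,86.5)
import cv2
for n in('scene','top'): cv2.imwrite(f'pics/{n}16.png',cv2.resize(robot.read_camera(n)[150:350,(400 if n=='scene' else 80):][:,:200,::-1],None,fx=3,fy=3))
"
```

```text
t 63.3 p [0.5674 0.3191 0.0709] toolx [-0.058  0.015 -0.998] jaw [0.067 0.998 0.011] q6 -1.14 F [ 0.2 -0.3 -1.3] open 0.0098
shift tool mm [53.5  2.7  0.5]
jaw now 86.2 turn -0.3
shift after turn mm [53.5  2.7  0.5]
```

View pics/scene16.png

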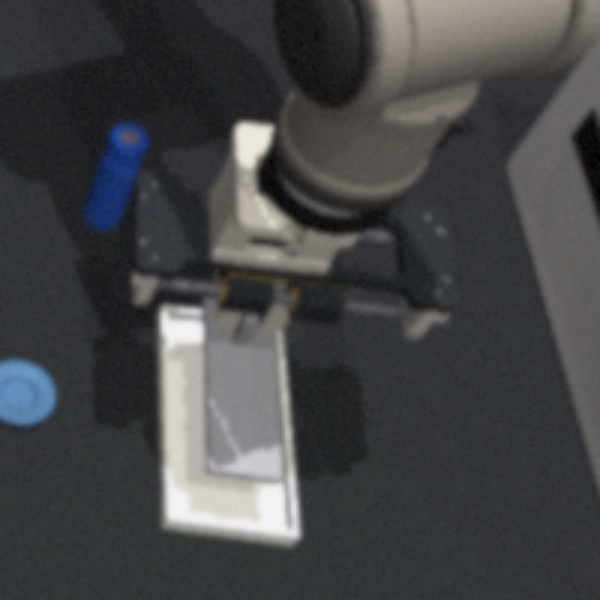

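View pics/top16.png

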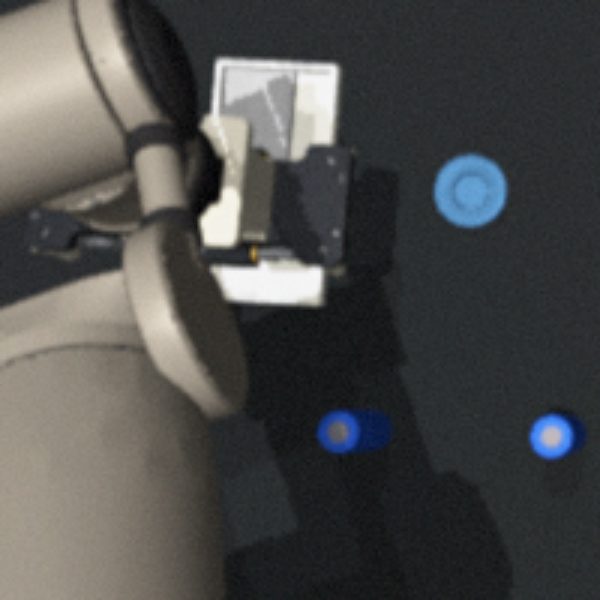

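>>> play_rows --moves '[[[0.003, 0.001, 0, 0, -1], [0.006, 0.001, 0, 0, -1], [0.008, 0, 0, 0, -1], [0.008, 0, 0, 0, -1], [0.006, 0, 0, 0, -1], [0.004, 0, 0, 0, -1], [0.002, 0, 0, 0, -1], [0.001, 0, 0, 0, -1], [0, 0, 0, 0, -1], [0, 0, 0, 0, -1]]]'

```text
time: 64.4
tool_pos: [0.5656, 0.3222, 0.0302]
tool_rot: [2.942, 1.512, 2.876]
contact_force: [-0.6, -0.5, -1.0]
opening: 0.0097
```

>>> play_rows --moves '[[[0.002, 0, 0, 0, -1], [0.002, 0, 0, 0, -1], [0.002, 0, 0, 0, -1], [0.001, 0, 0, 0, -1], [0.001, 0, 0, 0, -1], [0.001, 0, 0, 0, -1], [0, 0, 0, 0, -1], [0, 0, 0, 0, -1], [0, 0, 0, 0, -1], [0, 0, 0, 0, -1]]]'

```text
time: 65.4
tool_pos: [0.5655, 0.3225, 0.0213]
tool_rot: [2.926, 1.513, 2.86]
contact_force: [-1.1, 0.2, -1.9]
opening: 0.0098
```

```bash
python3 -c "
from h import *
plan(.565,.3226,.0167,86.5)
import cv2
for n in('scene','top'): cv2.imwrite(f'pics/{n}17.png',cv2.resize(robot.read_camera(n)[150:350,(400 if n=='scene' else 80):][:,:200,::-1],None,fx=3,fy=3))
"
```

```text
t 65.4 p [0.5655 0.3225 0.0213] toolx [-0.056  0.016 -0.998] jaw [0.066 0.998 0.012] q6 -1.14 F [-1.1  0.2 -1.9] open 0.0098
shift tool mm [ 4.6  0.  -0.2]
jaw now 86.2 turn -0.3
shift after turn mm [ 4.6  0.  -0.2]
```

View pics/scene17.png

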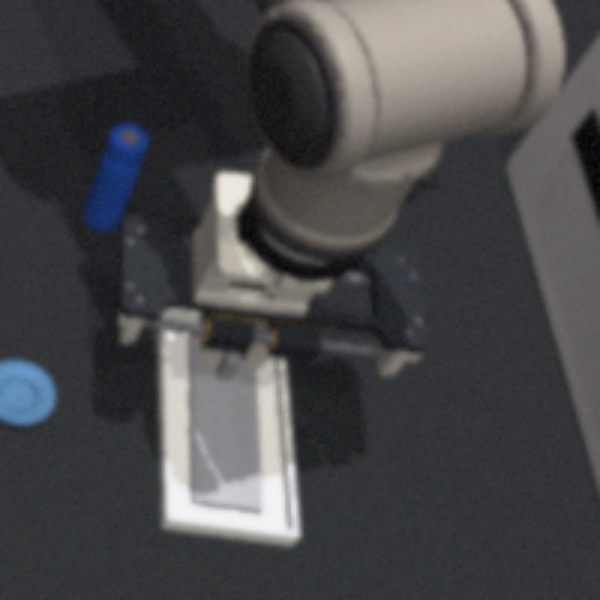

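The plate is inside the tray outline, with margin all round. I'll lower it until it makes contact.

>>> play_rows --moves '[[[0.001, 0, 0, 0, -1], [0.001, 0, 0, 0, -1], [0.001, 0, 0, 0, -1], [0.001, 0, 0, 0, -1], [0, 0, 0, 0, -1], [0, 0, 0, 0, -1], [0, 0, 0, 0, -1], [0, 0, 0, 0, -1], [0, 0, 0, 0, -1], [0, 0, 0, 0, -1]]]' --grip_force 15

```text
time: 66.5
tool_pos: [0.5655, 0.3228, 0.0179]
tool_rot: [2.914, 1.514, 2.848]
contact_force: [-0.4, -0.7, 0.5]
opening: 0.0101
```

```bash
python3 -c "
from h import *
plan(.565,.3226,.0167,86.5)
"
```

```text
t 66.5 p [0.5655 0.3228 0.0179] toolx [-0.055  0.017 -0.998] jaw [0.066 0.998 0.013] q6 -1.14 F [-0.4 -0.7  0.5] open 0.0101
shift tool mm [ 1.2 -0.3 -0.4]
jaw now 86.2 turn -0.3
shift after turn mm [ 1.2 -0.2 -0.4]
```

>>> play_rows --moves '[[[0.001, 0, 0, 0, -1], [0, 0, 0, 0, -1], [0.001, 0, 0, 0, -1], [0, 0, 0, 0, -1], [0, 0, 0, 0, -1], [0, 0, 0, 0, -0.76], [0, 0, 0, 0, -0.7], [0, 0, 0, 0, -0.6], [0, 0, 0, 0, -0.4], [0, 0, 0, 0, -0.2]]]' --grip_force 5

```text
time: 67.5
tool_pos: [0.5657, 0.3229, 0.0157]
tool_rot: [2.905, 1.514, 2.839]
contact_force: [1.4, 0.3, 0.2]
opening: 0.0298
```

>>> play_rows --moves '[[[0, 0, 0, 0, -0.2], [-0.003, 0, 0, 0, -0.2], [-0.006, 0, 0, 0, -0.2], [-0.01, 0, 0, 0, -0.2], [-0.015, 0, 0, 0, -0.2], [-0.02, 0, 0, 0, 0], [-0.022, 0, -0.01, 0, 0], [-0.022, 0, -0.02, 0, 0], [-0.02, 0, -0.02, 0, 0], [-0.01, 0, -0.01, 0, 0]]]'

```text
time: 68.5
tool_pos: [0.5128, 0.3241, 0.1555]
tool_rot: [2.883, 1.516, 2.816]
contact_force: [0.5, 1.0, -0.0]
opening: 0.0457
```

```bash
python3 -c "
from h import *
plan(.4,.1,.25)
import cv2
for n in('scene','top'): cv2.imwrite(f'pics/{n}18.png',robot.read_camera(n)[:,:,::-1])
"
```

```text
t 68.5 p [0.5128 0.3241 0.1555] toolx [-0.052  0.018 -0.998] jaw [0.068 0.998 0.014] q6 -1.1 F [ 0.5  1.  -0. ] open 0.0457
shift tool mm [ -92.5 -229.9 -102.3]
```

View pics/scene18.png

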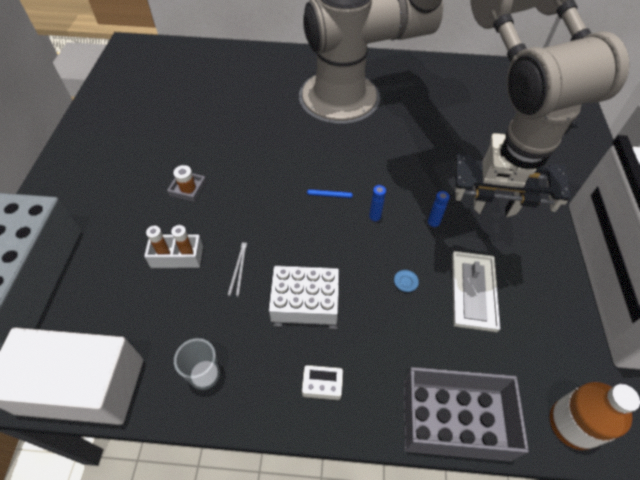

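View pics/top18.png

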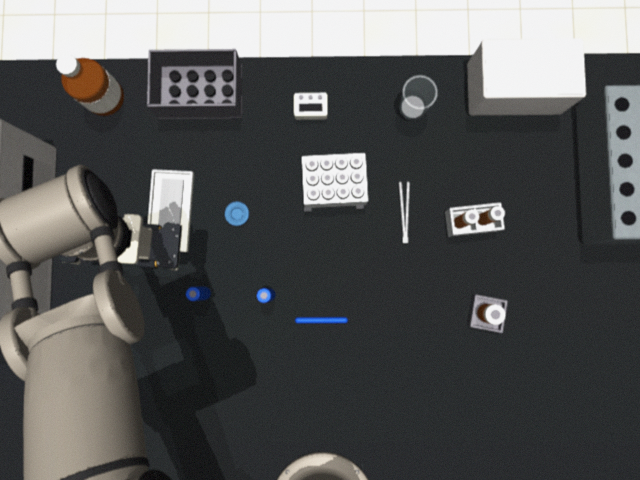

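```bash
python3 -c "
import cv2,numpy as np
for n,(x,y,w,h) in(('top',(290,143,90,60)),('scene',(265,265,80,62))):
    a=cv2.cvtColor(cv2.imread(f'pics/{n}0.png'),6).astype(np.float32);b=cv2.cvtColor(cv2.imread(f'pics/{n}18.png'),6).astype(np.float32)
    print(n,cv2.phaseCorrelate(a[y:y+h,x:x+w],b[y:y+h,x:x+w],cv2.createHanningWindow((w,h),5)))
i=cv2.imread('pics/scene18.png')
cv2.imwrite('pics/c18.png',np.hstack([cv2.resize(i[160:340,140:240],None,fx=3.3,fy=3.3),cv2.resize(i[160:340,420:520],None,fx=3.3,fy=3.3)]))
"
```

```text
top ((0.7152728231202801, 1.0868994834277785), 0.8438165226689092)
scene ((-0.3246185467674607, -0.9213609499740514), 0.8613770117517561)
```

View pics/c18.png

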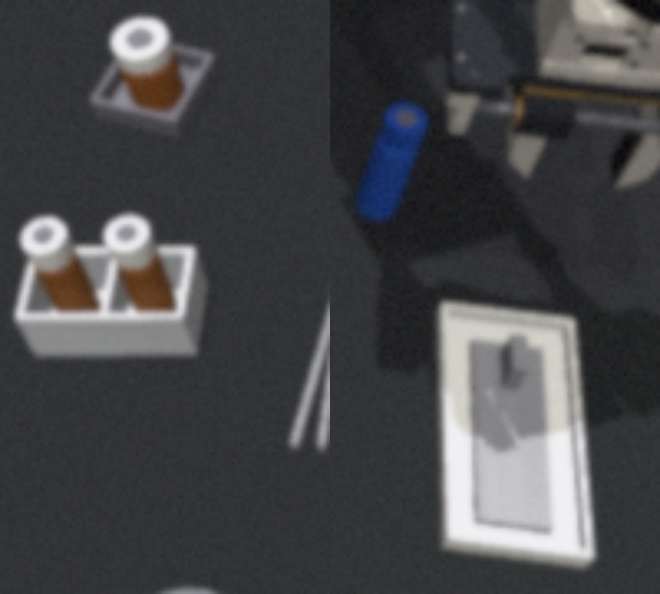

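Both vials and the jar stand upright, and the plate lies flat in the tray. The rack moved about 2 mm, up against its lips. The gripper is clear of everything, so I'm handing in.

```bash
python3 -c "
from cell import robot
print(robot.hand_in(), robot.observe()['time'])"
```

```text
the job is handed in; nothing more can be done
the job is handed in; nothing more can be done
```

The job is handed in at about 69 s of the 109 s allowed. I placed the two amber vials one in each bay of the deep holder, then the jar in the low holder. Then I drew the plate out level, lifted it and laid it in the tray.

The last pictures show both vials and the jar upright, the plate flat in the tray with clearance on every side, and the gripper touching nothing.

**Checks that were not clean:**
- **Rack:** it stands on its rails but shifted about 2 mm towards the robot during the draw (about 1 pixel in both cameras). I take this as slack up to the rail lips and did not push it back.
- **Tool tilt:** the tool drifted several degrees off vertical during fast moves. The jar, the second vial and the plate were slightly tilted as they were set down, and all settled upright or flat.
- **Joint 3:** while I was reducing that tilt, joint 3 reached its lower stop. It read 0.0357 rad against the listed 0.04, so it may have gone slightly past its range. I can't tell whether the judge counts this as a failure.

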